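Put the pastry cutter away in its slide-top box

TASK

Put the smaller of the two steel pastry cutters into the open slide-top box on the sloping rack, then slide the box's lid up its grooves, over the little ridge near the end, until it has clicked fully home. Leave the larger cutter and the tin where they stand.

Things in the scene. Friction and masses are not known exactly. Their poses are not given: they have to be found in the camera images.
- cutter: the smaller pastry cutter: plain steel ring 62 mm across, 40 mm tall, thin wall, open at both ends, standing on the worktop; to go in the box. Its outside fits between the fingers (62 mm). Origin: centre of its underside, z up
- cutter_mid (a point): centre of the smaller cutter, on its axis 20 mm above its underside
- big_cutter: the larger pastry cutter, same shape, 76 mm across, 40 mm tall; stays where it stands. The two cutters may be in either place. Origin: centre of its underside
- tin: small food tin 75 mm across, 58 mm tall, near the rack; stays where it stands. Origin: centre of its underside
- cutter_box: fixed pale wooden box, 160 x 162 mm, 67 mm deep, in a steel rack at 30 degrees, mouth up and towards the robot. Origin: centre of its underside; x: up the slope (away from robot); y: level, across; z: square to the lid. Inside: floor z 6 mm, x -66 to 73, y -75 to 75; upper end wall to z 61, lower to 49; side lips |y| 72 to 81, top z 67 mm
- shelf_edge (a point): middle of the front wire of the rack's small upper shelf (fixed, 170 mm wide, 275 mm above the worktop, two jars on it), over the back of the box: the mouth cannot be reached from straight above, only with the tool about square to the box (tilted 30 degrees, wrist towards the robot). A big pot shelf hangs 420 mm up on the left, its edge at world x 0.58 m
- lid (a joint): darker wooden lid, 150 x 148 x 6 mm, captive in side grooves. 0 = closed, fully home; grows (m) as it slides down along box -x, towards the robot; stop at 0.106; starts at 0.094 to 0.105 and stays where left (friction and weight 2 to 3 N). A sprung ridge resists from about 0.013 to 0.008 (push of 10 to 12 N); past that it clicks on to 0.003 or less and is held
- lid_bar (a point): middle of the top edge of the gripping bar standing across the lid: 70 mm long (box y), 12 mm thick (box x), 26 mm tall above the lid's upper face (box z). It is at box x = -47 mm minus the lid's value, y = 0, z = 86.5 mm; grip it square to the lid, fingers closing along the slope
- lid_edge (a point): middle of the lid's upper (leading) edge, at box x = 73 mm minus the lid's value, z = 57.5 mm; the mouth is free from here up to x = 73 mm
There are look-alikes about, which are no part of the job. Leave any blue, orange or pink look-alike of the cutter alone.

How it is judged:
By the outcome, as a careful person would: the job done as asked, in the order asked, and still so for the second after the job is handed in, with the robot touching nothing.
It also fails if it takes over 58 s, if anything falls off the work surface, if the arm or the gripper's body presses on something with over 40 N, if the wrist force passes 120 N, or if a joint passes its speed limit or range.

ROBOT

A 6-joint arm with a two-finger parallel gripper is mounted at the origin on a cart in front of the work surface, level with it; the furniture and walls round the work are solid. World frame = base frame: x ahead of the robot, y to its left, z up, the work surface at z = 0. Lengths are in mm, angles in rad, forces in N, time in s.
With the tool pointing down it reaches from about 425 to 950 mm from the base axis. Payload 14.7 kg.
Tool frame: the origin (TCP) lies midway between the tips of the shut fingers; the grasp point (between the pads) lies 19 mm behind it; z points along the fingers, y is the direction in which the jaws open and shut (so a half turn about z gives the same grasp; the last joint's range is limited). The gripper opens to 85 mm and grips with 20 to 120 N. Pads are 22 mm wide; open, the fingers measure 114 mm over their backs; the gripper's body (76 mm by 85 mm) begins 54 mm behind the grasp point. The pads swing forward as they close: fully open they stand 13 mm farther back than shut.
Start: joints at [-1.246, 0.48, 1.596, -0, 1.065, -0.047], TCP at [236.156, -605.576, 231.297] pointing down, gripper open.
Joint ranges: [-2.75, 2.75], [-0.82, 2.05], [0.23, 2.67], [-1.56, 4.7], [0.09, 2.69], [-2.92, 2.92]. Speed limits (rad/s): [1.89, 1.89, 2.39, 3.01, 3.01, 3.01].

INTERFACE

Orientations are given as a rotation vector (axis times angle).
In Python, from plant import state, capture, camera_model, sign_off, recognise, tip_of gives the robot as it stands. The module is installed in compiled form; this text tells all that it offers.
- The arm moves only by the tool jog_arm, never from a script. Its argument "series" is a list that holds one entry, the list of rows, each a list of 5 numbers: the finger opening in mm, from 0 to 85.4, then the shift along the tool's x, y, z in mm, then the turn about the tool's z in degrees. In form: [[[hand, dx, dy, dz, twist], ...]]. A call has exactly 5 rows; each row shifts and turns the commanded pose from where the row before left it, along the tool's axes as they then stand; what a row does not reach is not made up. A row lasts 1/8 s, in which the tool goes at most 62.5 mm and 10.7 degrees, less where a joint would pass 70% of its speed; a pose out of reach is approached as far as the arm can. A call is refused whole if a number of a shift passes 62.5 or a number of a turn 10.7, either way. A call with a gripper value outside its range is refused whole. The fingers move at their own pace and stop on an object; "newtons" is the grip in N (left out, the last holds). Time passes only in rows, so rows that do not move let the fingers close, or fill a call up. It gives the time, the measured TCP pose, the force and the opening at its end, in the units of the state.
- state(): the state, without advancing time (a new reading comes with each control period).
- capture(name): name is "side" or "top" or "wrist"; returns (picture, depth): 480x640x3 uint8, blue, green, red; 480x640 float32, mm along the optical axis (not along the pixel's ray), 0 where there is no reading.
- camera_model(name): a dict with "fx", "fy", "cx", "cy" (pixels), "R" (3x3) and "t" (3): a world point X has camera coordinates R X + t. Camera axes: x right, y down, z forward; pixel columns grow to the right and rows downward; lengths in mm; the calibration is good to about 2 mm. A picture is of the moment at which its call begins: read the wrist's pose just before it. camera_model takes no time and is no camera call; for the wrist camera it gives the pose at the moment of the call.
- sign_off(): hands the job in, once; it reports no verdict.
Trained networks look in the newest picture that a camera, given by its name, has taken for a name from the list of things; names that differ only in an ending like _2 or _b are one class to them, and where a whole thing is asked for, a point or a joint stands for the part that bears it (a point fixed in the world has none). Each returns a list of dicts, best first, with "score" (0 to 1); they miss things now and then, are a little off and sometimes report something else, mostly with a low value. They report only what shows in the picture. A call takes as long as a camera call. They do not tell look-alikes from the thing itself.
- recognise(camera, target): "pixel" ([row, column] in pixels, amid what is visible of it).
- tip_of(camera, target): "pixel" ([row, column] in pixels: a listed point, or the origin of a listed thing).
The state is a dict: "time_s": time; "joint_positions": joint angles; "joint_velocities": joint speeds; "joint_efforts": joint torques, N m; "position": TCP position; "ee_rot": TCP orientation; "wrist_force": force on the tool from outside, world axes, zero at the start; "wrist_torque": the same for the moment, N m; "width": finger opening in mm.
Only numpy, scipy, OpenCV 4.12 (cv2) and the standard library are available. Lean on these libraries where they do the work, as an engineer would, in place of code of your own. Each camera call takes 0.05 s, during which the arm holds its last target.

## Working session

There is one attempt and no reset: what is moved stays moved. The work goes in short steps, Python scripts to look and compute and a tool call to move; the robot and the scene stay as the last step left them, time stands still between calls to the robot, and variables do not carry over. Pictures are saved under pics/ and viewed, and the job is handed in when it is done.

Besides the shell and the picture viewer there is one more tool, called after "Call:" as name(argument=value, ...), one argument or row to a line, values as JSON. jog_arm: Moves the arm, as the interface text tells. Its arguments: {"type":"object","properties":{"series":{"type":"array","items":{"type":"array","items":{"type":"array","items":{"type":"number"}}}},"newtons":{"type":"number"}},"required":["series"]}

```bash
mkdir -p pics; ls
python3 - <<'E'
from plant import *
import cv2,numpy as np
print(state())
for n in ['side','top']:
    p,d=capture(n); cv2.imwrite(f'pics/{n}0.png',p); np.save(f'{n}0.npy',d); m=camera_model(n); print(n,m)
    for t in ['cutter','big_cutter','tin','cutter_box','lid_bar']:
        print(t,[(r['pixel'],round(r['score'],2)) for r in recognise(n,t)][:5])
E
```

```text
pics
{'time_s': 0.0, 'joint_positions': array([-1.24554999e+00,  4.80824479e-01,  1.59689567e+00,  1.70015453e-06,
        1.06508343e+00, -4.66074460e-02]), 'joint_velocities': array([ 0.00058038,  0.00131241, -0.00063824,  0.00033567,  0.00058314,
        0.00020504]), 'joint_efforts': array([ 5.57246516e-03, -9.50629878e+01, -4.30191028e+01,  4.26665583e-04,
        1.20044491e-02, -4.84879251e-05]), 'position': array([ 236.05408854, -605.17105791,  230.66903608]), 'ee_rot': array([-3.08626984e+00, -5.80524063e-01,  2.61732992e-04]), 'wrist_force': array([ 0.31870554, -0.73367499,  0.72124366]), 'wrist_torque': array([-0.02684553, -0.00752833,  0.04078758]), 'width': 85.2862834768251}
side {'fx': 546.9166057406408, 'fy': 546.9166057406408, 'cx': 321.5673772363849, 'cy': 247.4193787842266, 'R': array([[-0.82642951, -0.56256921,  0.0230251 ],
       [-0.36357691,  0.50198605, -0.78474316],
       [ 0.42991406, -0.6569063 , -0.61939326]]), 't': array([ 584.04241906,  186.55766753, 1047.95469196])}
cutter [([396.7, 244.6], 0.9), ([398.3, 344.9], 0.87), ([326.5, 303.3], 0.82), ([367.1, 292.2], 0.66), ([259.4, 381.7], 0.31)]
big_cutter [([347.7, 360.2], 0.61)]
tin []
cutter_box [([245.2, 353.5], 0.75)]
lid_bar [([261.2, 380.4], 0.67)]
top {'fx': 459.043059425842, 'fy': 459.043059425842, 'cx': 325.17481364503936, 'cy': 235.73357957059775, 'R': array([[ 0.00714174, -0.99995486, -0.00626725],
       [-0.98947668, -0.00616086, -0.1445612 ],
       [ 0.14451607,  0.00723372, -0.98947601]]), 't': array([283.60426489, 555.17409083, 997.39607374])}
cutter [([260.1, 211.7], 0.83), ([321.5, 250.2], 0.76), ([243.5, 297.8], 0.66), ([271.0, 246.9], 0.48)]
big_cutter [([307.1, 289.1], 0.64), ([234.7, 400.6], 0.18)]
tin [([191.9, 323.4], 0.63)]
cutter_box [([242.2, 400.6], 0.95)]
lid_bar [([268.9, 401.5], 0.81)]
```

View pics/side0.png

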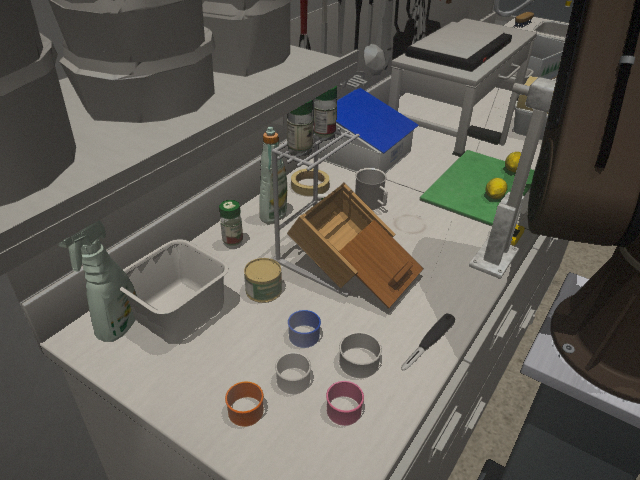

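View pics/top0.png

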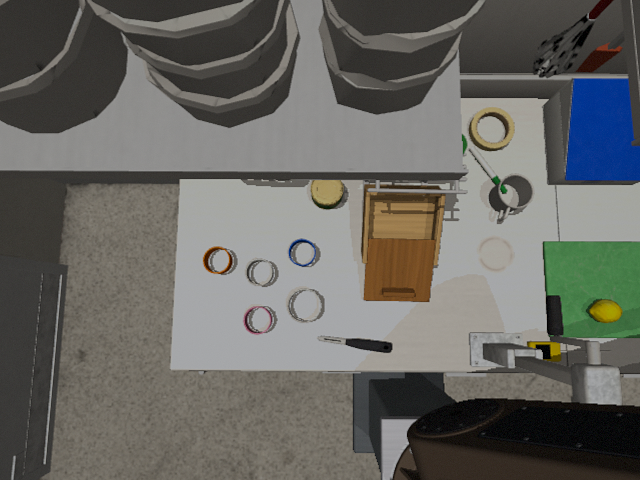

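The steel rings are the small one at side (373,293) / top (272,262) and the large one at side (355,360) / top (305,306), given as row,col. The coloured look-alikes are:
- Orange: top (260,217)
- Pink: top (320,260)
- Blue: top (252,303)

Next I'll measure.

```bash
cat > h.py <<'E'
from plant import *
import cv2,numpy as np
def cloud(n,d):
    m=camera_model(n); v,u=np.mgrid[0:480,0:640]
    P=np.stack([(u-m['cx'])/m['fx']*d,(v-m['cy'])/m['fy']*d,d],-1)
    return (P-m['t'])@m['R']
def proj(n,X):
    m=camera_model(n); c=np.asarray(X,float)@m['R'].T+m['t']
    return np.stack([c[...,1]/c[...,2]*m['fy']+m['cy'],c[...,0]/c[...,2]*m['fx']+m['cx']],-1)
def circ(P):
    A=np.c_[2*P[:,:2],np.ones(len(P))]; s=np.linalg.lstsq(A,(P[:,:2]**2).sum(1),rcond=None)[0]
    return s[:2],np.sqrt(s[2]+s[0]**2+s[1]**2)
E
python3 - <<'E'
from h import *
p=cv2.imread('pics/top0.png'); d=np.load('top0.npy'); C=cloud('top',d); C[d==0]=np.nan
for nm,(r,c),w in [('small',(272,262),22),('big',(305,306),26),('tin',(192,327),24),('blue',(252,303),20),('orange',(260,217),20),('pink',(320,260),20)]:
    q=C[r-w:r+w,c-w:c+w].reshape(-1,3); z=q[:,2]; k=(z>25)&(z<70)
    q=q[k]; print(nm,k.sum(),np.nanmax(z), q.mean(0).round(1),[x.round(1) for x in circ(q)], (np.ptp(q,axis=0)).round(1))
# lid plane
q=C[245:285,372:430].reshape(-1,3); q=q[~np.isnan(q[:,0])]; c=q.mean(0); u,s,vt=np.linalg.svd(q-c,full_matrices=False); n=vt[2]*np.sign(vt[2][2]); print('lid',c,n,np.degrees(np.arccos(n[2])),s)
for (r,cc) in [(186,370),(186,400),(186,440),(182,400),(200,400),(200,368),(200,440),(290,400),(296,370),(298,428),(239,375),(239,430),(293,385),(293,414)]:
    print((r,cc),C[r,cc].round(1))
for t in ['cutter_box','lid_bar','lid_edge','shelf_edge','cutter_mid','cutter','tin']:
  for n in ['top','side']:
    print(t,n,[(r['pixel'],round(r['score'],2)) for r in tip_of(n,t)][:3])
big=cv2.resize(p[160:350,180:460],None,fx=2.8,fy=2.8,interpolation=cv2.INTER_CUBIC); cv2.imwrite('pics/crop0.png',big)
s=cv2.imread('pics/side0.png')[170:430,210:440]; cv2.imwrite('pics/crop1.png',cv2.resize(s,None,fx=2.3,fy=2.3,interpolation=cv2.INTER_CUBIC))
E
```

```text
small 140 44.294458508477796 [472.9 439.4  37.6] [array([471.1, 435.7]), np.float64(29.2)] [60.8 61.  19. ]
big 162 43.43898579863087 [397.8 336.8  38.3] [array([398. , 333.4]), np.float64(36.3)] [74.8 73.4 17.5]
tin 767 467.4467915281853 [652.  284.3  53.5] [array([653.7, 284.3]), np.float64(25.5)] [57.8 73.1 36.4]
blue 135 43.2338093885048 [518.9 341.4  37.8] [array([516.7, 339.5]), np.float64(29.2)] [59.9 59.  17.5]
orange 168 43.51892010809927 [499.1 535.7  36.6] [array([498.2, 531.9]), np.float64(29.2)] [61.3 62.1 18.3]
pink 142 43.269657839307264 [363.9 440.9  37.6] [array([365.3, 436.2]), np.float64(29.2)] [59.  60.4 18.3]
lid [486.56665807 122.68196446  69.80187547] [-0.50275401  0.00635045  0.8644062 ] 30.185030340969906 [1749.41703506 1331.89472236   77.29284614]
(186, 370) [649.2 192.3 119.1]
(186, 400) [650.4 128.2 115.8]
(186, 440) [680.5  14.8   1.9]
(182, 400) [689.6 110.    2.7]
(200, 400) [626.3 124.2  88. ]
(200, 368) [611.4 199.6 151.8]
(200, 440) [615.5  49.3 137.3]
(290, 400) [432.1 122.3  54.6]
(296, 370) [419.  185.5  26.3]
(298, 428) [415.4  55.7  28.5]
(239, 375) [538.4 180.7  99.6]
(239, 430) [539.7  62.7  95.2]
(293, 385) [425.1 156.4  64.6]
(293, 414) [425.5  93.8  65.6]
cutter_box top [([221.6, 399.6], 0.83)]
cutter_box side [([240.0, 334.0], 0.89)]
lid_bar top [([295.9, 398.8], 0.72)]
lid_bar side [([269.8, 407.1], 0.67)]
lid_edge top [([239.8, 399.5], 0.62)]
lid_edge side [([234.7, 351.9], 0.65)]
shelf_edge top [([188.2, 417.2], 0.62)]
shelf_edge side [([151.0, 333.7], 0.7)]
cutter_mid top [([320.0, 257.0], 0.69), ([249.9, 303.5], 0.54), ([271.7, 257.4], 0.51)]
cutter_mid side [([403.7, 248.2], 0.79), ([374.0, 293.5], 0.77), ([404.2, 343.7], 0.71)]
cutter top [([255.8, 306.3], 0.68), ([258.0, 221.4], 0.64), ([269.9, 257.3], 0.57)]
cutter side [([410.3, 246.4], 0.88), ([335.9, 299.9], 0.83), ([381.4, 291.1], 0.74)]
tin top [([193.1, 325.3], 0.74)]
tin side [([288.0, 264.5], 0.71)]
```

View pics/crop0.png

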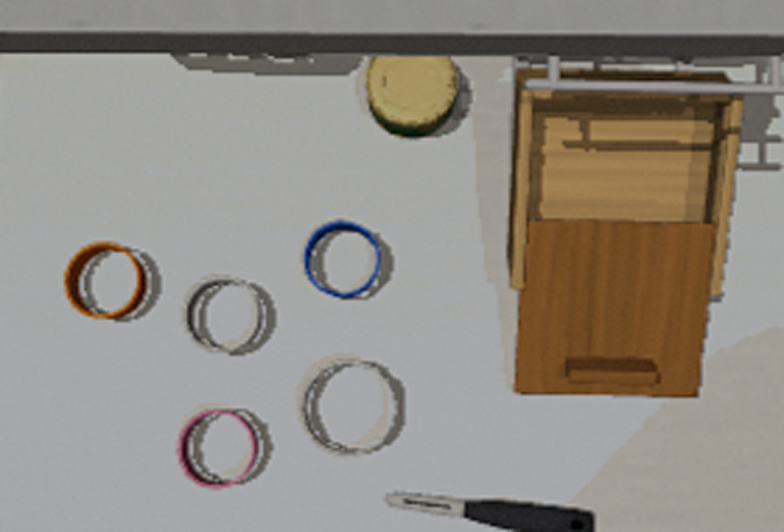

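View pics/crop1.png

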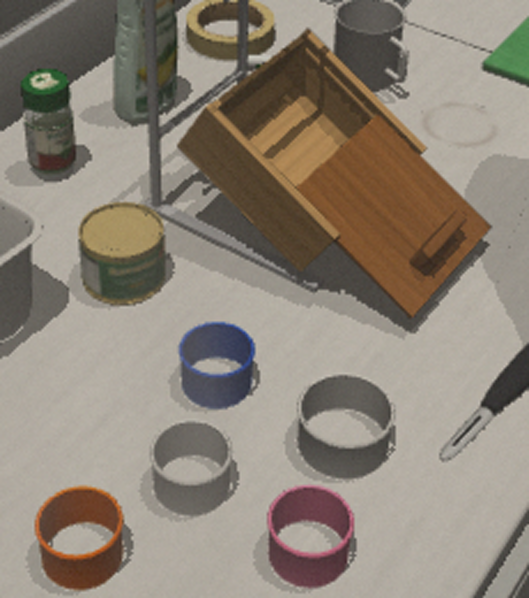

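```bash
cat >> h.py <<'E'
def tri(a,b,na='top',nb='side'):
    A=[];B=[]
    for n,(r,c) in ((na,a),(nb,b)):
        m=camera_model(n); x=(c-m['cx'])/m['fx']; y=(r-m['cy'])/m['fy']; R,t=m['R'],m['t']
        A+= [R[0]-x*R[2],R[1]-y*R[2]]; B+=[x*t[2]-t[0],y*t[2]-t[1]]
    return np.linalg.lstsq(np.array(A),np.array(B),rcond=None)[0]
def ax(yaw=0.):
    c,s=np.cos(yaw),np.sin(yaw); Z=np.array([[c,-s,0],[s,c,0],[0,0,1]])
    b=np.radians(30); return Z@np.array([[np.cos(b),0,-np.sin(b)],[0,1,0],[np.sin(b),0,np.cos(b)]])
E
python3 - <<'E'
from h import *
O=tri((221.6,399.6),(240,334)); print('box',O); print('bar',tri((295.9,398.8),(269.8,407.1)));print('edge',tri((239.8,399.5),(234.7,351.9)));print('shelf',tri((188.2,417.2),(151,333.7)))
print('small mid',tri((271.7,257.4),(374,293.5)))
for n in('top','side'):
    d=np.load(n+'0.npy'); C=cloud(n,d).reshape(-1,3); C=C[d.ravel()>0]
    # shelf points
    k=(abs(C[:,2]-275)<12)&(C[:,0]>500)&(C[:,0]<800)&(C[:,1]>0)&(C[:,1]<260); q=C[k]; print(n,'shelf', np.percentile(q,[0,5,50,95,100],axis=0).round(0) if len(q) else 0)
    A=ax(); L=(C-O)@A
    k=(abs(L[:,0])<60)&(abs(L[:,1])<60)&(abs(L[:,2]-60)<15)&(C[:,0]<560); print(n,'lid z',np.median(L[k,2]))
    for side in (1,-1):
        k=(abs(L[:,0])<85)&(abs(L[:,1]-side*77)<12)&(abs(L[:,2]-67)<6); print('lip',side,np.percentile(L[k],[1,10,50,90,99],axis=0).round(1).tolist())
    k=(abs(L[:,0]-77)<12)&(abs(L[:,1])<70)&(abs(L[:,2]-61)<6); print('endwall',k.sum(),np.percentile(L[k],[5,50,95],axis=0).round(1).tolist())
    k=(L[:,0]<-100)&(L[:,0]>-190)&(abs(L[:,1])<50)&(L[:,2]>70)&(L[:,2]<100); print('bar',k.sum(),np.percentile(L[k],[2,50,98],axis=0).round(1).tolist())
E
```

```text
box [586.37632144 124.22267951  65.04791531]
bar [416.90754984 126.26504312  68.15742486]
edge [539.89227869 131.0014805  104.18116592]
shelf [604.32205806 122.28220288 273.92234414]
small mid [469.77679184 440.00869364  22.99583064]
top shelf [[596.  34. 272.]
 [598.  39. 274.]
 [602. 105. 277.]
 [624. 200. 280.]
 [672. 211. 282.]]
top lid z 53.90532161425118
lip 1 [[-76.8, 72.3, 61.0], [-55.8, 73.5, 61.1], [4.2, 76.6, 61.8], [64.9, 79.9, 63.1], [77.8, 81.5, 64.9]]
lip -1 [[-71.0, -80.6, 61.0], [-61.8, -79.3, 61.3], [-1.1, -75.8, 62.2], [64.3, -72.7, 63.8], [76.4, -71.0, 64.8]]
endwall 87 [[74.3, -65.6, 55.1], [76.5, -10.5, 56.1], [80.1, 61.1, 57.6]]
bar 199 [[-148.6, -30.6, 70.9], [-141.0, 3.4, 78.9], [-136.7, 35.8, 82.2]]
side shelf [[595.  34. 263.]
 [598.  54. 273.]
 [626. 163. 278.]
 [691. 206. 285.]
 [697. 214. 287.]]
side lid z 54.44180833128502
lip 1 [[-75.8, 73.2, 61.0], [-65.1, 74.8, 61.1], [-11.9, 78.7, 61.5], [61.5, 81.8, 62.7], [76.7, 84.0, 63.7]]
lip -1 [[-76.2, -79.8, 61.0], [-62.6, -78.1, 61.3], [-7.0, -74.3, 62.4], [59.9, -70.3, 64.1], [76.7, -68.1, 65.2]]
endwall 76 [[73.2, -60.3, 55.2], [76.5, -6.9, 56.1], [79.8, 52.7, 58.0]]
bar 166 [[-149.3, -29.7, 72.5], [-143.2, 8.4, 79.6], [-137.5, 38.1, 83.0]]
```

Run:
```python
from h import *
H={}
for n in('top','side'):
    d=np.load(n+'0.npy'); C=cloud(n,d).reshape(-1,3); C=C[d.ravel()>0]
    for x,y,z in C:
        i,j=int(x//60),int(y//60)
        H[i,j]=max(H.get((i,j),-999),z)
print('max z; rows x, cols y from 600 down to -720')
print('      '+' '.join(f'{j*60:5d}' for j in range(10,-13,-1)))
for i in range(2,15): print(f'{i*60:5d} '+' '.join(f'{H.get((i,j),0):5.0f}' for j in range(10,-13,-1)))
C=cloud('top',np.load('top0.npy')).reshape(-1,3)
k=(abs(C[:,2]-440)<40)&(C[:,0]<900)&(C[:,0]>450); q=C[k]; print('potshelf',len(q),np.percentile(q,[0,1,50,99,100],axis=0).round(0))
C=cloud('side',np.load('side0.npy')).reshape(-1,3)
k=(abs(C[:,2]-440)<40)&(C[:,0]<900)&(C[:,0]>450)&(C[:,1]>0); q=C[k]; print('potshelf',len(q),np.percentile(q,[0,1,50,99,100],axis=0).round(0))
p,d=capture('wrist'); cv2.imwrite('pics/w0.png',p); print(camera_model('wrist'))
```

```text
max z; rows x, cols y from 600 down to -720
        600   540   480   420   360   300   240   180   120    60     0   -60  -120  -180  -240  -300  -360  -420  -480  -540  -600  -660  -720
  120  -892  -892  -891  -890  -901  -888     0     0   401   532   584    20    13     3  -807  -887  -888  -888  -888  -888  -887  -887  -898
  180     0   -83     0   -72   -71   -69   -70   -72   411   526   604   -72   -72   -73   -77   -81   -99  -110  -124  -137  -218  -300  -441
  240     5     6     7     6     5     6     8    17    19   364   632   629   564   415    25    12     9     4     1  -177  -214  -241  -272
  300     5     7     6    43    43     6    13    21    21     6     6    17   418   415    25    16    16    17    15    16     4     0     0
  360     6     5     6    43    44    43    42    34    65    63    35     6   301     5    17    43    67    47    66    72     4     4     3
  420     5    42    43    43    43    43     6    68    69    71    69     5   287     6    17    17    17    17    18    47     8     5     6
  480     6    44    43    43    44    44     7 
[... 836 characters left out ...]
445   445   101   446   445   104   103    99   101    65   289   457   441   427   425   409   397   383   380   367   352
potshelf 39407 [[ 579. -151.  400.]
 [ 580.   94.  425.]
 [ 637.  370.  444.]
 [ 836.  738.  477.]
 [ 873.  758.  480.]]
potshelf 29626 [[577.  89. 420.]
 [579. 108. 422.]
 [630. 516. 444.]
 [822. 748. 478.]
 [900. 762. 480.]]
{'fx': 363.18717419494607, 'fy': 363.18717419494607, 'cx': 325.8612606625918, 'cy': 237.42252791772293, 'R': array([[ 3.62626388e-01, -9.31934461e-01,  5.12847638e-04],
       [-8.93458635e-01, -3.47498406e-01,  2.84563745e-01],
       [-2.65016546e-01, -1.03648531e-01, -9.58656984e-01]]), 't': array([-649.24677569,  -36.38589092,  378.16310907])}
```

View pics/w0.png

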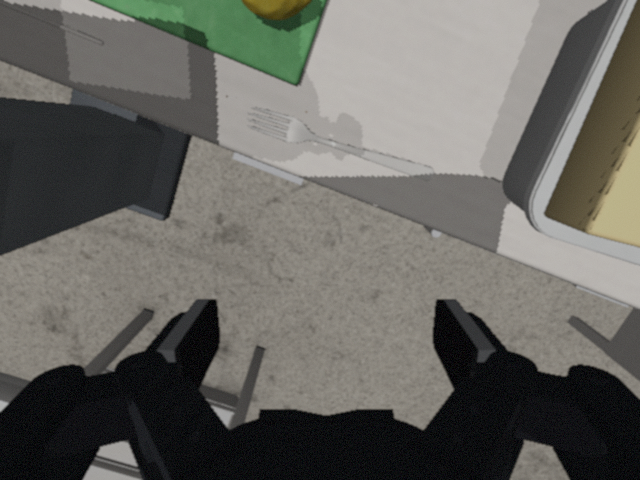

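Run:
```python
from h import *
for n in('top','side'):
    d=np.load(n+'0.npy'); C=cloud(n,d); C[d==0]=np.nan
    print(n)
    k=(C[...,0]>290)&(C[...,0]<760)&(C[...,1]>-230)&(C[...,1]<-30)&(C[...,2]>30)
    q=C[k]
    for lo in range(30,640,40):
        s=q[(q[:,2]>=lo)&(q[:,2]<lo+40)]
        if len(s)>3: print(lo,len(s),np.percentile(s[:,:2],[2,50,98],axis=0).round(0).tolist())
im=cv2.imread('pics/side0.png')[60:300,400:640]; cv2.imwrite('pics/c2.png',cv2.resize(im,None,fx=2.4,fy=2.4))
```

```text
top
30 678 [[295.0, -170.0], [640.0, -118.0], [688.0, -66.0]]
70 396 [[292.0, -171.0], [623.0, -115.0], [690.0, -65.0]]
110 171 [[291.0, -126.0], [311.0, -67.0], [318.0, -65.0]]
150 454 [[291.0, -131.0], [307.0, -87.0], [318.0, -66.0]]
190 127 [[291.0, -114.0], [302.0, -82.0], [304.0, -81.0]]
230 135 [[291.0, -113.0], [301.0, -82.0], [304.0, -81.0]]
270 871 [[292.0, -110.0], [374.0, -94.0], [417.0, -81.0]]
310 240 [[291.0, -102.0], [303.0, -87.0], [352.0, -81.0]]
350 279 [[291.0, -101.0], [316.0, -81.0], [352.0, -74.0]]
390 1350 [[290.0, -120.0], [310.0, -95.0], [350.0, -75.0]]
550 1728 [[589.0, -72.0], [690.0, -71.0], [755.0, -70.0]]
side
30 874 [[292.0, -172.0], [636.0, -109.0], [687.0, -63.0]]
70 435 [[291.0, -172.0], [606.0, -95.0], [688.0, -63.0]]
110 217 [[290.0, -70.0], [304.0, -66.0], [317.0, -63.0]]
150 249 [[291.0, -122.0], [302.0, -80.0], [317.0, -64.0]]
190 123 [[290.0, -86.0], [297.0, -82.0], [304.0, -78.0]]
230 123 [[290.0, -86.0], [297.0, -82.0], [303.0, -78.0]]
270 653 [[292.0, -103.0], [365.0, -90.0], [416.0, -79.0]]
310 280 [[290.0, -101.0], [302.0, -85.0], [352.0, -79.0]]
350 368 [[290.0, -100.0], [311.0, -82.0], [351.0, -73.0]]
390 503 [[291.0, -115.0], [309.0, -82.0], [350.0, -72.0]]
510 7 [[290.0, -111.0], [291.0, -106.0], [293.0, -105.0]]
```

View pics/c2.png

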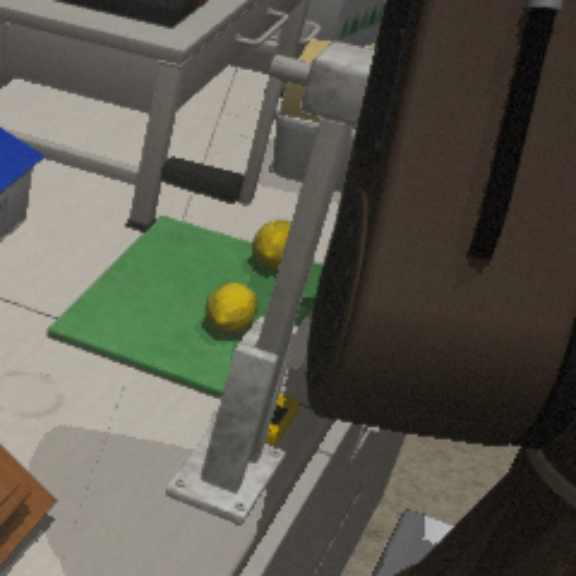

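```bash
cat > plan.py <<'E'
from h import *
from scipy.spatial.transform import Rotation as Ro
import sys
def plan(wps,hand,step=60,tw=0,show=True):
    """wps: list of world xyz; tw: total twist deg about tool z. prints rows (simulated)"""
    s=state(); p=np.array(s['position']); R=Ro.from_rotvec(s['ee_rot']).as_matrix()
    rows=[]; rem=tw
    for w in wps:
        w=np.array(w,float)
        while np.linalg.norm(w-p)>1.2:
            d=w-p; L=np.linalg.norm(d); n=int(np.ceil(L/step)); d=d/n
            l=np.round(R.T@d,0 if L>25 else 1); t=float(np.round(np.clip(rem,-10,10),1)); rem-=t
            rows.append([hand,*l.tolist(),t]); p=p+R@l; R=R@Ro.from_rotvec([0,0,np.radians(t)]).as_matrix()
    while abs(rem)>.3:
        t=float(np.round(np.clip(rem,-10,10),1)); rem-=t; rows.append([hand,0,0,0,t]); R=R@Ro.from_rotvec([0,0,np.radians(t)]).as_matrix()
    while len(rows)%5: rows.append([hand,0,0,0,0])
    print('end',p.round(1)); 
    for i in range(0,len(rows),5): print(rows[i:i+5])
def st():
    s=state(); R=Ro.from_rotvec(s['ee_rot']).as_matrix()
    print('t',round(s['time_s'],2),'p',s['position'].round(1),'xhead',np.degrees(np.arctan2(R[1,0],R[0,0])).round(1),'zax',R[:,2].round(3),'F',s['wrist_force'].round(1),'w',round(s['width'],1),'q',s['joint_positions'].round(3))
E
python3 - <<'E'
from plan import *
st(); plan([(440,-340,240),(520,-120,240),(520,60,240),(440,300,220),(420,437,200)],30,tw=-68.7)
E
```

```text
t 1.35 p [ 236.1 -605.5  231.3] xhead 21.3 zax [-0.  0. -1.] F [-0.2 -0.3 -0.1] w 85.8 q [-1.246  0.48   1.596 -0.     1.065 -0.047]
end [420.3 437.5 200.3]
[[30, 48.0, -29.0, -1.0, -10.0], [30, 52.0, -20.0, -2.0, -10.0], [30, 55.0, -11.0, -1.0, -10.0], [30, 56.0, -1.0, -2.0, -10.0], [30, 55.0, 8.0, -1.0, -10.0]]
[[30, 52.0, 18.0, -2.0, -10.0], [30, 57.0, 11.0, 0.0, -8.7], [30, 55.0, 20.0, 0.0, -0.0], [30, 55.0, 20.0, 0.0, -0.0], [30, 56.0, 21.0, 0.0, -0.0]]
[[30, 60.0, -0.0, 0.0, -0.0], [30, 60.0, -0.0, 0.0, -0.0], [30, 60.0, -0.0, 0.0, -0.0], [30, 48.0, -16.0, 4.0, -0.0], [30, 48.0, -16.0, 4.0, -0.0]]
[[30, 48.0, -16.0, 4.0, -0.0], [30, 48.0, -16.0, 4.0, -0.0], [30, 48.0, -16.0, 4.0, -0.0], [30, 46.0, -7.0, 7.0, -0.0], [30, 45.0, -7.0, 7.0, -0.0]]
[[30, 46.0, -6.0, 6.0, -0.0], [30, 0, 0, 0, 0], [30, 0, 0, 0, 0], [30, 0, 0, 0, 0], [30, 0, 0, 0, 0]]
```

Call:
jog_arm(
  series=[
    [[30,48,-29,-1,-10],[30,52,-20,-2,-10],[30,55,-11,-1,-10],[30,56,-1,-2,-10],[30,55,8,-1,-10]],
  ],
)

```text
time_s: 1.98
position: [407.1, -382.3, 238.6]
ee_rot: [2.547, 1.838, 0.0]
wrist_force: [0.6, -0.7, -0.4]
width: 30.2
```

Call:
jog_arm(
  series=[
    [[30,52,18,-2,-10],[30,57,11,0,-8.7],[30,55,20,0,0],[30,55,20,0,0],[30,56,21,0,0]],
  ],
)

```text
time_s: 2.6
position: [520.3, -118.0, 240.5]
ee_rot: [2.222, 2.221, -0.0]
wrist_force: [-9.6, -8.4, -3.3]
width: 30.0
```

Run:
```python
from plan import *
st(); plan([(520,60,240)],30)
```

```text
t 2.6 p [ 520.3 -118.   240.5] xhead 90.0 zax [ 0. -0. -1.] F [-9.6 -8.4 -3.3] w 30.0 q [-0.28   0.308  1.852 -0.     0.981 -0.279]
end [520.4  60.  240.5]
[[30, 59.0, -0.0, 0.0, 0.0], [30, 59.0, -0.0, 0.0, 0.0], [30, 60.0, -0.0, 0.0, 0.0], [30, 0, 0, 0, 0], [30, 0, 0, 0, 0]]
```

Run:
```python
from plan import *
p,d=capture('side'); cv2.imwrite('pics/side1.png',p); np.save('side1.npy',d)
p,d=capture('top'); cv2.imwrite('pics/top1.png',p); np.save('top1.npy',d)
st()
```

```text
t 2.7 p [ 521.4 -115.   240.5] xhead 90.2 zax [ 0.001  0.001 -1.   ] F [ 0.1 -1.4  0.1] w 30.2 q [-2.750e-01  3.080e-01  1.852e+00  1.000e-03  9.810e-01 -2.790e-01]
```

View pics/side1.png

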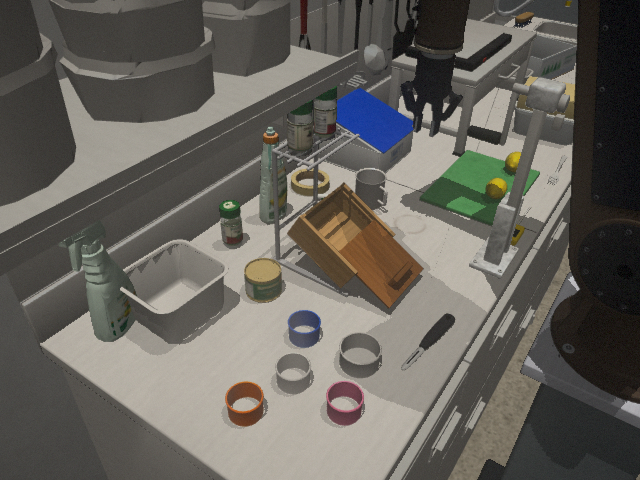

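View pics/top1.png

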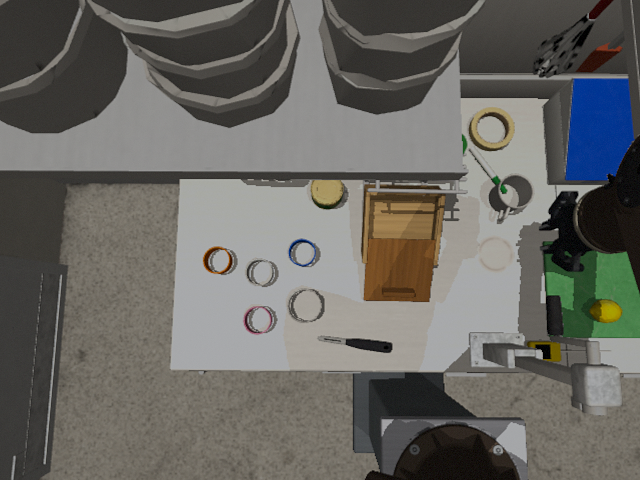

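Run:
```python
from plan import *
A=[]
for n in('top','side'):
    d=np.load(n+'1.npy'); d0=np.load(n+'0.npy'); C=cloud(n,d); k=(d>0)&(abs(d-d0)>15); A.append(C[k])
C=np.vstack(A); C=C[(C[:,0]>330)&(abs(C[:,1]+115)<150)&(C[:,0]<700)]
for lo in range(230,900,30):
    s=C[(C[:,2]>=lo)&(C[:,2]<lo+30)]
    if len(s)>3: print(lo-240,len(s),'dx',np.percentile(s[:,0]-521,[1,99]).round(0),'dy',np.percentile(s[:,1]+115,[1,99]).round(0))
```

```text
-10 202 dx [-29.  29.] dy [-13.  15.]
20 408 dx [-43.  42.] dy [-11.  16.]
50 1083 dx [-57.  55.] dy [-16.  20.]
80 1466 dx [-65.  65.] dy [-10.  22.]
110 650 dx [-42.  39.] dy [-7. 40.]
140 1018 dx [-38.  30.] dy [-6. 40.]
170 936 dx [-47.  38.] dy [-13.  50.]
200 1717 dx [-47.  40.] dy [-6. 50.]
230 1699 dx [-46.  40.] dy [-5. 48.]
260 1154 dx [-46.  45.] dy [-8. 48.]
290 25 dx [ 4. 34.] dy [66. 74.]
320 781 dx [-35.  64.] dy [58. 85.]
350 1559 dx [-76.  54.] dy [65. 97.]
380 228 dx [-104.  -51.] dy [ 90. 104.]
```

The vertical wrist can't get near the mouth: the pot shelf edge is at x 577, and the wrist housing is about ±70 wide and 320+ above the TCP. Rows can't command tilt, but the interface says an out-of-reach pose is approached as far as the arm can go. So I'll go up to clear air and check whether reaching past the limit tilts the tool.

Call:
jog_arm(
  series=[
    [[30,40,-25,-40,0],[30,40,-25,-40,0],[30,40,-20,-40,0],[30,5,-5,-60,0],[30,0,0,-62,0]],
  ],
)

```text
time_s: 3.32
position: [444.3, 5.9, 484.4]
ee_rot: [2.22, 2.223, 0.0]
wrist_force: [1.9, 0.1, 0.0]
width: 30.1
```

Call:
jog_arm(
  series=[
    [[30,0,0,-62,0],[30,0,0,-62,0],[30,0,0,-62,0],[30,0,0,-62,0],[30,0,0,-62,0]],
  ],
)

```text
time_s: 3.95
position: [445.0, 5.1, 788.6]
ee_rot: [2.221, 2.22, 0.002]
wrist_force: [2.1, -0.7, -0.1]
width: 30.1
```

```bash
python3 -c "
from plan import *
st()"
```

```text
t 3.95 p [445.    5.1 788.6] xhead 90.0 zax [ 0.002 -0.    -1.   ] F [ 2.1 -0.7 -0.1] w 30.1 q [-0.057  0.124  0.778 -0.     2.238 -0.056]
```

Call:
jog_arm(
  series=[
    [[30,0,0,-40,0],[30,0,0,-40,0],[30,0,0,-40,0],[30,0,0,-40,0],[30,0,0,-40,0]],
  ],
)

```text
time_s: 4.58
position: [409.8, 4.8, 899.7]
ee_rot: [2.201, 2.2, 0.046]
wrist_force: [0.5, 0.3, 0.6]
width: 30.2
```

```bash
python3 -c "
from plan import *
st()"
```

```text
t 4.58 p [409.8   4.8 899.7] xhead 90.0 zax [ 0.042  0.    -0.999] F [0.5 0.3 0.6] w 30.2 q [-0.065  0.259  0.235  0.006  2.606 -0.06 ]
```

It tilts in the direction I need, with fingers forward (tool z axis x-component 0.042). I'll keep pushing outward.

Call:
jog_arm(
  series=[
    [[30,0,60,0,0],[30,0,60,0,0],[30,0,60,0,0],[30,0,60,0,0],[30,0,60,0,0]],
  ],
)

```text
time_s: 5.2
position: [637.6, 4.2, 794.7]
ee_rot: [2.157, 2.157, 0.137]
wrist_force: [-0.2, 0.4, 0.5]
width: 30.0
```

```bash
python3 -c "
from plan import *
st()"
```

```text
t 5.2 p [637.6   4.2 794.7] xhead 90.0 zax [ 0.126  0.001 -0.992] F [-0.2  0.4  0.5] w 30.0 q [-0.045  0.477  0.235  0.009  2.304 -0.038]
```

Call:
jog_arm(
  series=[
    [[30,0,36,-50,0],[30,0,36,-50,0],[30,0,36,-50,0],[30,0,36,-50,0],[30,0,36,-50,0]],
  ],
)

```text
time_s: 5.82
position: [629.8, 3.2, 855.3]
ee_rot: [2.058, 2.058, 0.319]
wrist_force: [0.8, 0.1, -0.8]
width: 29.7
```

```bash
python3 -c "
from plan import *
st()"
```

```text
t 5.83 p [629.8   3.2 855.3] xhead 90.0 zax [ 0.3    0.002 -0.954] F [ 0.8  0.1 -0.8] w 29.7 q [-0.054  0.394  0.235  0.023  2.209 -0.038]
```

Call:
jog_arm(
  series=[
    [[30,0,36,-50,0],[30,0,36,-50,0],[30,0,36,-50,0],[30,0,36,-50,0],[30,0,30,-42,0]],
  ],
)

```text
time_s: 6.45
position: [597.8, 2.2, 929.2]
ee_rot: [1.952, 1.951, 0.486]
wrist_force: [-0.9, -0.4, -0.3]
width: 29.7
```

```bash
python3 -c "
from plan import *
st()"
```

```text
t 6.45 p [597.8   2.2 929.2] xhead 90.0 zax [ 0.466  0.003 -0.885] F [-0.9 -0.4 -0.3] w 29.7 q [-0.069  0.291  0.236  0.041  2.131 -0.038]
```

```bash
cat > kin.py <<'E'
import numpy as np
from scipy.optimize import least_squares
D=np.array([[.4808,1.5969,1.0651,650,231.3],[.308,1.852,.981,533.9,240.5],[.124,.778,2.238,445,788.6],[.259,.235,2.606,409.8,899.7],[.477,.235,2.304,637.6,794.7],[.394,.235,2.209,629.8,855.3],[.291,.236,2.131,597.8,929.2]])
def fk(p,q2,q3,q5):
    a,d,L2,L3,e,d6=p; f=q2+q3; s=f+q5
    return a+L2*np.sin(q2)+L3*np.sin(f)+e*np.cos(f)+d6*np.sin(s), d+L2*np.cos(q2)+L3*np.cos(f)-e*np.sin(f)+d6*np.cos(s)
def res(p):
    r,z=fk(p,*D[:,:3].T); return np.r_[r-D[:,3],z-D[:,4], (np.array(p)-[0,270,614,500,0,370])*1e-3]
s=least_squares(res,[0,270,614,500,0,370]); P=s.x
def ik(r,z,tilt):
    best=None
    for a in np.linspace(-.8,2,6):
      for b in np.linspace(.25,2.6,6):
        f=lambda x:np.array(fk(P,x[0],x[1],np.pi-tilt-x[0]-x[1]))-[r,z]
        o=least_squares(f,[a,b],bounds=([-.82,.23],[2.05,2.67])); 
        c=(o.cost,*o.x,np.pi-tilt-o.x.sum())
        if c[0]<1 and .09<c[3]<2.69: return c
        if best is None or c[0]<best[0]: best=c
    return ('FAIL',)+best
if __name__=='__main__':
    print(P.round(1),np.abs(s.fun).max())
    for nm,x,y,z,dz in [('ring pick',471,437,20,-19),('in box',580,124,110,-19),('bar open',422,124,58,-19),('bar closed',505,124,106,-19)]:
        for t in (.2,.35,.5236):
            # tcp ahead of grasp 19 along axis; r computed w/ axis in world x, approx: wrist in world
            tc=np.array([x+19*np.sin(t),y,z-19*np.cos(t)])
            w=tc-370*0  # use wrist position radial
            d6=P[5]; wx=tc[0]-d6*np.sin(t); rw=np.hypot(wx,y)
            # solve for wrist position only + q5 approx
            print(nm,t,'wr',round(rw),'wz',round(tc[2]+d6*np.cos(t)),np.round(ik(rw+d6*np.sin(t),tc[2],t)[-3:],2),ik(rw+d6*np.sin(t),tc[2],t)[0])
E
python3 kin.py
```

```text
[  1.3 318.4 597.1 444.8  32.9 372.1] 0.3046215180787044
ring pick 0.2 wr 593 wz 366 [0.72 1.89 0.33] 5.5063248490895636e-24
ring pick 0.35 wr 560 wz 352 [0.72 1.97 0.1 ] 6.680074145411528e-26
ring pick 0.5236 wr 527 wz 326 [ 0.75  2.05 -0.18] FAIL
in box 0.2 wr 525 wz 456 [0.51 2.01 0.42] 3.6350710512584224e-27
in box 0.35 wr 475 wz 442 [0.49 2.13 0.17] 6.957122095325147e-26
in box 0.5236 wr 422 wz 416 [ 0.5   2.26 -0.15] FAIL
bar open 0.2 wr 373 wz 404 [0.5  2.37 0.06] FAIL
bar open 0.35 wr 325 wz 390 [ 0.53  2.49 -0.22] FAIL
bar open 0.5236 wr 275 wz 364 [ 0.62  2.61 -0.62] FAIL
bar closed 0.2 wr 452 wz 452 [0.45 2.18 0.31] 2.948446519354054e-26
bar closed 0.35 wr 403 wz 438 [0.44 2.29 0.06] FAIL
bar closed 0.5236 wr 351 wz 412 [ 0.47  2.42 -0.27] FAIL
```

```bash
cat > kin6.py <<'E'
from kin import *
from scipy.spatial.transform import Rotation as Ro
LAT=30.3
def Rz(a): return Ro.from_euler('z',a).as_matrix()
def Ry(a): return Ro.from_euler('y',a).as_matrix()
LO=np.array([-2.75,-.82,.23,-1.56,.09,-2.92]);HI=np.array([2.75,2.05,2.67,4.7,2.69,2.92])
def FK(q):
    a,d,L2,L3,e,d6=P; f=q[1]+q[2]
    w=np.array([a+L2*np.sin(q[1])+L3*np.sin(f)+e*np.cos(f),LAT,d+L2*np.cos(q[1])+L3*np.cos(f)-e*np.sin(f)])
    R=Rz(q[0])@Ry(f)@Rz(q[3])@Ry(q[4])@Rz(np.pi/2+q[5])
    return Rz(q[0])@w+d6*R[:,2],R
def IK(tcp,R):
    a,d,L2,L3,e,d6=P; w=np.array(tcp)-d6*R[:,2]
    r=np.sqrt(max(w[0]**2+w[1]**2-LAT**2,0)); q1=np.arctan2(w[1],w[0])-np.arctan2(LAT,r)
    x,z=r-a,w[2]-d; Lf=np.hypot(L3,e); g=np.arctan2(e,L3)  # forearm vec angle f+g
    c=(x*x+z*z-L2**2-Lf**2)/(2*L2*Lf)
    if abs(c)>1: return []
    b=np.arccos(c); q3=b-g; q2=np.arctan2(x,z)-np.arctan2(Lf*np.sin(b),L2+Lf*np.cos(b))
    M=(Rz(q1)@Ry(q2+q3)).T@R
    q5=np.arccos(np.clip(M[2,2],-1,1)); q4=np.arctan2(M[1,2],M[0,2]); q6=np.arctan2(M[2,1],-M[2,0])-np.pi/2
    out=[]
    for k4,k6,in [(q4,q6)]:
        for n in (0,2*np.pi,-2*np.pi):
            if LO[3]<=k4+n<=HI[3]:
                for m in (0,2*np.pi,-2*np.pi):
                    if LO[5]<=k6+m<=HI[5]: out.append(np.array([q1,q2,q3,k4+n,q5,k6+m]))
    return out if out else [np.array([q1,q2,q3,q4,q5,q6+99])]
def Rt(tilt,xhead):  # tool z=(sin t,0,-cos t); xhead: twist so that at tilt 0 tool x heading = xhead (deg)
    return Ry(-tilt)@np.array([[np.cos(h:=np.radians(xhead)),np.sin(h),0],[np.sin(h),-np.cos(h),0],[0,0,-1]])
def ok(q): return bool(np.all(q>=LO)&np.all(q<=HI))
if __name__=='__main__':
    p,R=FK([-.069,.291,.236,.041,2.131,-.038]); print(p,R[:,2],R[:,0])
    for nm,g,heads in [('ring pick',(471,437,22),(0,180)),('in box',(580,124,110),(0,180)),('bar open',(422,124,58),(90,-90)),('bar closed',(505,124,106),(90,-90))]:
        for t in (10,15,20,25,30):
            for h in heads:
                R=Rt(np.radians(t),h); tc=np.array(g)+19*R[:,2]
                for q in IK(tc,R): print(nm,t,h,q.round(2),ok(q))
E
python3 kin6.py
```

```text
[599.09701924   1.91965481 929.03294478] [ 0.46563659  0.00262611 -0.88497213] [-7.66130369e-05  9.99995713e-01  2.92712098e-03]
ring pick 10 0 [ 0.77  0.72  1.87 -0.29  0.44  2.59] True
ring pick 10 180 [ 0.77  0.72  1.87 -0.29  0.44 -0.55] True
ring pick 15 0 [ 0.8   0.72  1.92 -0.55  0.37  2.87] True
ring pick 15 180 [ 0.8   0.72  1.92 -0.55  0.37 -0.27] True
ring pick 20 0 [ 0.84  0.72  1.97 -0.89  0.33 95.96] False
ring pick 20 180 [ 0.84  0.72  1.97 -0.89  0.33  0.1 ] True
ring pick 25 0 [ 0.88  0.73  2.01 -1.26  0.35 -2.64] True
ring pick 25 180 [ 0.88  0.73  2.01 -1.26  0.35  0.5 ] True
ring pick 30 0 [ 0.92  0.74  2.05 -1.55  0.41 -2.32] True
ring pick 30 180 [ 0.92  0.74  2.05 -1.55  0.41  0.82] True
in box 10 0 [ 0.18  0.52  1.99 -0.07  0.46  1.81] True
in box 10 180 [ 0.18  0.52  1.99 -0.07  0.46 -1.33] True
in box 15 0 [ 0.19  0.5   2.06 -0.15  0.32  1.9 ] True
in box 15 180 [ 0.19  0.5   2.06 -0.15  0.32 -1.24] True
in box 20 0 [ 0.2   0.49  2.13 -0.37  0.19  2.13] True
in box 20 180 [ 0.2   0.49  2.13 -0.37  0.19 -1.02] True
in box 25 0 [ 2.10e-01  4.90e-01  2.20e+00 -
[... 669 characters left out ...]
open 30 90 [ 0.36  0.62  2.62 -2.83  0.62 95.92] False
bar open 30 -90 [0.36 0.62 2.62 3.45 0.62 0.06] True
bar closed 10 90 [ 0.21  0.46  2.16 -0.1   0.36  0.3 ] True
bar closed 10 -90 [ 0.21  0.46  2.16 -0.1   0.36 -2.84] True
bar closed 15 90 [ 0.22  0.44  2.22 -0.26  0.23  0.46] True
bar closed 15 -90 [ 0.22  0.44  2.22 -0.26  0.23 -2.68] True
bar closed 20 90 [ 0.24  0.44  2.29 -0.85  0.11  1.07] True
bar closed 20 -90 [ 0.24  0.44  2.29 -0.85  0.11 -2.07] True
bar closed 25 90 [0.25 0.45 2.36 4.03 0.14 2.49] True
bar closed 25 -90 [ 0.25  0.45  2.36  4.03  0.14 -0.65] True
bar closed 30 90 [0.27 0.47 2.42 3.64 0.29 2.9 ] True
bar closed 30 -90 [ 0.27  0.47  2.42  3.64  0.29 -0.24] True
```

Run:
```python
from kin6 import *
for t in (27.8,24,20,16,10):
  for x in (450,500,550):
    l=[]
    for z in (150,200,300,400,500,600):
        q=IK((x,30,z),Rt(np.radians(t),90))
        l.append((z,round(float(q[0][3]),2),round(float(q[0][4]),2)) if q else (z,'-'))
    print(t,x,l)
```

```text
27.8 450 [(150, 3.14, 0.08), (200, 0.0, 0.12), (300, 0.0, 0.47), (400, 0.0, 0.77), (500, 0.0, 1.02), (600, 0.0, 1.25)]
27.8 500 [(150, 3.13, 0.03), (200, 0.0, 0.14), (300, 0.0, 0.46), (400, 0.0, 0.74), (500, 0.0, 0.99), (600, 0.0, 1.22)]
27.8 550 [(150, 0.02, 0.02), (200, 0.0, 0.17), (300, 0.0, 0.46), (400, 0.0, 0.73), (500, 0.0, 0.97), (600, 0.0, 1.2)]
24 450 [(150, 0.01, 0.05), (200, 0.0, 0.23), (300, 0.0, 0.57), (400, 0.0, 0.85), (500, 0.0, 1.1), (600, 0.0, 1.32)]
24 500 [(150, 0.0, 0.09), (200, 0.0, 0.26), (300, 0.0, 0.56), (400, 0.0, 0.83), (500, 0.0, 1.07), (600, 0.0, 1.3)]
24 550 [(150, 0.0, 0.14), (200, 0.0, 0.29), (300, 0.0, 0.56), (400, 0.0, 0.82), (500, 0.0, 1.06), (600, 0.0, 1.28)]
20 450 [(150, 0.0, 0.17), (200, 0.0, 0.35), (300, 0.0, 0.66), (400, 0.0, 0.93), (500, 0.0, 1.18), (600, 0.0, 1.4)]
20 500 [(150, 0.0, 0.21), (200, 0.0, 0.37), (300, 0.0, 0.66), (400, 0.0, 0.92), (500, 0.0, 1.16), (600, 0.0, 1.38)]
20 550 [(150, 0.0, 0.26), (200, 0.0, 0.4), (300, 0.0, 0.67), (400, 0.0, 0.91), (500, 0.0, 1.15), (600, 0.0, 1.37)]
16 450 [(150, 0.0, 0.29), (200, 0.0, 0.45), (300, 0.0, 0.75), (400, 0.0, 1.01), (500, 0.0, 1.25), (600, 0.0, 1.48)]
16 500 [(150, 0.0, 0.33), (200, 0.0, 0.48), (300, 0.0, 0.75), (400, 0.0, 1.0), (500, 0.0, 1.24), (600, 0.0, 1.46)]
16 550 [(150, 0.0, 0.38), (200, 0.0, 0.51), (300, 0.0, 0.76), (400, 0.0, 1.01), (500, 0.0, 1.24), (600, 0.0, 1.46)]
10 450 [(150, 0.0, 0.45), (200, 0.0, 0.6), (300, 0.0, 0.88), (400, 0.0, 1.13), (500, 0.0, 1.37), (600, 0.0, 1.59)]
10 500 [(150, 0.0, 0.49), (200, 0.0, 0.63), (300, 0.0, 0.89), (400, 0.0, 1.13), (500, 0.0, 1.36), (600, 0.0, 1.58)]
10 550 [(150, 0.0, 0.54), (200, 0.0, 0.66), (300, 0.0, 0.9), (400, 0.0, 1.14), (500, 0.0, 1.36), (600, 0.0, 1.59)]
```

Run:
```python
from kin6 import *
for x,y in ((590,-15),):
  for z in (150,120,100,80):
    print(x,z,[(t,*IK((x,y,z),Rt(np.radians(t),90))[0][3:5].round(2)) for t in (28,26,24,22,20,18)])
for t in (28,26,24,22,20):
  for g in ((576,124,110),(576,124,100),(571,124,100)):
    R=Rt(np.radians(t),180); print(t,g,IK(np.array(g)+19*R[:,2],R)[0].round(2))
from plan import *
plan([(590,-15,900),(590,-15,160)],30,step=61)
```

```text
590 150 [(28, np.float64(0.74), np.float64(0.08)), (26, np.float64(0.37), np.float64(0.13)), (24, np.float64(0.23), np.float64(0.19)), (22, np.float64(0.16), np.float64(0.24)), (20, np.float64(0.11), np.float64(0.3)), (18, np.float64(0.08), np.float64(0.36))]
590 120 [(28, np.float64(2.09), np.float64(0.06)), (26, np.float64(0.91), np.float64(0.06)), (24, np.float64(0.4), np.float64(0.11)), (22, np.float64(0.23), np.float64(0.17)), (20, np.float64(0.15), np.float64(0.23)), (18, np.float64(0.1), np.float64(0.28))]
590 100 [(28, np.float64(2.6), np.float64(0.1)), (26, np.float64(1.95), np.float64(0.05)), (24, np.float64(0.73), np.float64(0.06)), (22, np.float64(0.33), np.float64(0.12)), (20, np.float64(0.19), np.float64(0.18)), (18, np.float64(0.13), np.float64(0.24))]
590 80 [(28, np.float64(2.79), np.float64(0.15)), (26, np.float64(2.57), np.float64(0.09)), (24, np.float64(1.71), np.float64(0.04)), (22, np.float64(0.57), np.float64(0.07)), (20, np.float64(0.27), np.float64(0.13)), (18, np.float64(0.16), np.float64(0.19))]
28 (576, 124, 110) [0.22 0.49 2.25 4.07 0.13 0.84]
28 (576, 12
[... 522 characters left out ...]
-0.64]
22 (571, 124, 100) [ 0.21  0.5   2.18 -0.78  0.11 -0.6 ]
20 (576, 124, 110) [ 0.2   0.49  2.14 -0.39  0.18 -1.  ]
20 (576, 124, 100) [ 0.2   0.51  2.15 -0.44  0.16 -0.94]
20 (571, 124, 100) [ 0.2   0.5   2.16 -0.47  0.15 -0.92]
end [589.8 -14.5 159.6]
[[30, -17.0, -21.0, 22.0, 0.0], [30, -0.0, -27.0, 50.0, 0.0], [30, -0.0, -26.0, 50.0, 0.0], [30, -0.0, -27.0, 50.0, 0.0], [30, -0.0, -26.0, 50.0, 0.0]]
[[30, -0.0, -27.0, 51.0, 0.0], [30, -0.0, -26.0, 50.0, 0.0], [30, -0.0, -27.0, 51.0, 0.0], [30, -0.0, -26.0, 50.0, 0.0], [30, -0.0, -27.0, 51.0, 0.0]]
[[30, -1.0, -26.0, 50.0, 0.0], [30, -0.0, -27.0, 51.0, 0.0], [30, -1.0, -26.0, 50.0, 0.0], [30, -0.0, -27.0, 51.0, 0.0], [30, 0, 0, 0, 0]]
```

Call:
jog_arm(
  series=[
    [[30,0,36,-50,0],[30,0,18,-25,0],[30,0,-28,30,0],[30,0,-34,45,-10],[30,0,0,0,-10]],
  ],
)

```text
time_s: 7.08
position: [576.1, 2.0, 891.2]
ee_rot: [1.6, 2.155, 0.44]
wrist_force: [0.7, 0.0, 0.3]
width: 30.0
```

Run:
```python
from plan import *
from kin6 import IK,FK,ok
st(); s=state(); R=Ro.from_rotvec(s['ee_rot']).as_matrix(); print('tilt',np.degrees(np.arcsin(R[0,2])))
for p in [(555,5,700),(555,5,420),(600,-80,350),(600,-85,300),(600,-85,250),(600,-85,200),(600,-85,150)]:
    q=IK(p,R)[0]; print(p,q.round(2),ok(q))
plan([(555,5,700),(555,5,420),(600,-80,320)],30,step=61,tw=-70)
```

```text
t 7.08 p [576.1   2.  891.2] xhead 104.7 zax [ 0.506  0.004 -0.862] F [0.7 0.  0.3] w 30.0 q [-0.077  0.094  0.667  0.045  1.851 -0.346]
tilt 30.410858223728116
(555, 5, 700) [-0.07 -0.11  1.36  0.04  1.36 -0.36] True
(555, 5, 420) [-0.07 -0.08  1.97  0.06  0.72 -0.4 ] True
(600, -80, 350) [-0.27  0.07  2.    0.26  0.57 -0.74] True
(600, -85, 300) [-0.28  0.13  2.07  0.34  0.45 -0.84] True
(600, -85, 250) [-0.28  0.2   2.13  0.47  0.32 -0.98] True
(600, -85, 200) [-0.28  0.29  2.19  0.76  0.21 -1.28] True
(600, -85, 150) [-0.28  0.38  2.23  1.48  0.14 -2.01] True
end [599.4 -79.8 320.1]
[[30, 9.0, -27.0, 39.0, -10.0], [30, 13.0, -26.0, 38.0, -10.0], [30, 18.0, -23.0, 39.0, -10.0], [30, 21.0, -19.0, 38.0, -10.0], [30, 24.0, -16.0, 48.0, -10.0]]
[[30, 26.0, -11.0, 48.0, -10.0], [30, 27.0, -7.0, 49.0, -10.0], [30, 28.0, -2.0, 48.0, 0.0], [30, 29.0, -1.0, 49.0, 0.0], [30, 2.0, -29.0, 36.0, 0.0]]
[[30, 2.0, -29.0, 36.0, 0.0], [30, 3.0, -28.0, 36.0, 0.0], [30, 0, 0, 0, 0], [30, 0, 0, 0, 0], [30, 0, 0, 0, 0]]
```

Call:
jog_arm(
  series=[
    [[30,9,-27,39,-10],[30,13,-26,38,-10],[30,18,-23,39,-10],[30,21,-19,38,-10],[30,24,-16,48,-10]],
  ],
)

```text
time_s: 7.7
position: [557.2, 6.1, 650.9]
ee_rot: [0.534, 2.553, 0.153]
wrist_force: [0.8, 0.1, 0.0]
width: 30.2
```

Call:
jog_arm(
  series=[
    [[30,26,-11,48,-10],[30,27,-7,49,-10],[30,28,-2,48,0],[30,29,-1,49,0],[30,2,-29,36,0]],
  ],
)

```text
time_s: 8.32
position: [573.5, -19.4, 391.3]
ee_rot: [0.088, 2.604, 0.031]
wrist_force: [-0.2, 1.3, 0.2]
width: 29.9
```

Run:
```python
from plan import *
from kin6 import IK,FK,ok
st(); s=state(); R=Ro.from_rotvec(s['ee_rot']).as_matrix(); print('tilt',np.degrees(np.arcsin(R[0,2])))
W=[s['position'],(600,-85,300),(600,-85,150),(530,0,170),(480,124,170),(455,300,130),(440,437,100),(465,437,25)]
for a,b in zip(W,W[1:]):
    for f in (.33,.66,1):
        p=np.array(a)+(np.array(b)-a)*f; qs=IK(p,R); print(p.round(0),[(q.round(2),ok(q)) for q in qs])
```

```text
t 8.32 p [573.5 -19.4 391.3] xhead 175.4 zax [ 0.511  0.005 -0.859] F [-0.2  1.3  0.2] w 29.9 q [-0.135 -0.023  1.995  0.124  0.641 -1.717]
tilt 30.75346868740355
[582. -41. 361.] [(array([-0.19,  0.02,  2.03,  0.19,  0.57, -1.82]), True)]
[591. -63. 331.] [(array([-0.23,  0.07,  2.06,  0.26,  0.5 , -1.93]), True)]
[600. -85. 300.] [(array([-0.28,  0.13,  2.08,  0.35,  0.44, -2.07]), True)]
[600. -85. 250.] [(array([-0.28,  0.2 ,  2.14,  0.49,  0.32, -2.21]), True)]
[600. -85. 201.] [(array([-0.28,  0.29,  2.19,  0.8 ,  0.21, -2.53]), True)]
[600 -85 150] [(array([-0.28,  0.38,  2.24,  1.55,  0.15, 95.7 ]), False)]
[577. -57. 157.] [(array([-0.23,  0.34,  2.29,  1.69,  0.12,  2.89]), True)]
[554. -29. 163.] [(array([-0.17,  0.3 ,  2.34,  1.86,  0.09,  2.77]), True)]
[530   0 170] [(array([-0.09,  0.26,  2.38,  2.13,  0.06,  2.57]), False)]
[514.  41. 170.] [(array([0.03, 0.24, 2.41, 3.32, 0.05, 1.49]), False)]
[497.  82. 170.] [(array([0.16, 0.23, 2.43, 4.12, 0.09, 0.8 ]), True)]
[480 124 170] [(array([0.3 , 0.23, 2.43, 4.45, 0.15, 0.59]), True)]
[472. 182. 157.] [(array([0.48, 0.28, 2.41, 4.55, 0.24, 0.65]), True)]
[464. 240. 144.] [(array([0.63, 0.34, 2.36, 4.67, 0.3 , 0.68]), True)]
[455 300 130] [(array([ 0.77,  0.41,  2.29, -1.49,  0.36,  0.67]), True)]
[450. 345. 120.] [(array([ 0.85,  0.46,  2.23, -1.39,  0.4 ,  0.65]), True)]
[445. 390. 110.] [(array([ 0.92,  0.51,  2.16, -1.3 ,  0.43,  0.62]), True)]
[440 437 100] [(array([ 0.99,  0.56,  2.09, -1.21,  0.47,  0.58]), True)]
[448. 437.  75.] [(array([ 0.98,  0.6 ,  2.09, -1.31,  0.45,  0.68]), True)]
[456. 437.  50.] [(array([ 0.96,  0.65,  2.08, -1.42,  0.44,  0.79]), True)]
[465 437  25] [(array([ 0.95,  0.71,  2.08, -1.53,  0.43,  0.89]), True)]
```

Run:
```python
from plan import *
from kin6 import IK,FK,ok
from scipy.optimize import least_squares
for n,(r,c) in (('top',(272,262)),('side',(365,293))):
    C=cloud(n,np.load(n+'0.npy')); q=C[r-25:r+25,c-25:c+25].reshape(-1,3)
    for lo,hi in ((30,50),(37,50),(20,38)):
        k=q[(q[:,2]>lo)&(q[:,2]<hi)]; f=least_squares(lambda x:np.hypot(k[:,0]-x[0],k[:,1]-x[1])-30.6,[471,437],loss='soft_l1'); print(n,lo,len(k),f.x.round(1))
plan([(520,120,350),(450,330,230),(445,437,130)],80,step=61,tw=-4.5)
```

```text
top 30 126 [471.1 435.6]
top 37 98 [471.3 435.9]
top 20 76 [470.4 434.2]
side 30 331 [470.6 436.6]
side 37 178 [470.6 436.6]
side 20 429 [470.7 436.3]
end [445.1 437.  130.3]
[[80, 26.0, 45.0, 3.0, -4.5], [80, 22.0, 47.0, 3.0, 0.0], [80, 21.0, 46.0, 3.0, 0.0], [80, 24.0, 42.0, 14.0, 0.0], [80, 24.0, 42.0, 14.0, 0.0]]
[[80, 24.0, 42.0, 13.0, 0.0], [80, 24.0, 42.0, 14.0, 0.0], [80, 24.0, 43.0, 13.0, 0.0], [80, 18.0, 36.0, 28.0, 0.0], [80, 18.0, 36.0, 28.0, 0.0]]
[[80, 18.0, 35.0, 28.0, 0.0], [80, 0, 0, 0, 0], [80, 0, 0, 0, 0], [80, 0, 0, 0, 0], [80, 0, 0, 0, 0]]
```

Call:
jog_arm(
  series=[
    [[80,26,45,3,-4.5],[80,22,47,3,0],[80,21,46,3,0],[80,24,42,14,0],[80,24,42,14,0]],
  ],
)

```text
time_s: 8.95
position: [494.4, 204.0, 303.7]
ee_rot: [-0.012, 2.601, 0.003]
wrist_force: [0.2, -0.5, -0.2]
width: 80.0
```

Call:
jog_arm(
  series=[
    [[80,24,42,13,0],[80,24,42,14,0],[80,24,43,13,0],[80,18,36,28,0],[80,18,36,28,0]],
  ],
)

```text
time_s: 9.57
position: [449.4, 402.5, 164.9]
ee_rot: [-0.013, 2.602, 0.003]
wrist_force: [1.2, 0.1, 0.9]
width: 80.2
```

Run:
```python
from plan import *
st()
p,d=capture('wrist'); cv2.imwrite('pics/w1.png',p); np.save('w1.npy',d)
print(proj('wrist',[(471,436.3,40),(471,436.3,0),(398,334,40)]))
s=state(); R=Ro.from_rotvec(s['ee_rot']).as_matrix()
plan([np.array([471,436.3,28])+19*R[:,2]-R[:,2]*60, np.array([471,436.3,28])+19*R[:,2]],80,step=55)
```

```text
t 9.57 p [449.4 402.5 164.9] xhead -179.4 zax [ 0.514  0.005 -0.858] F [1.2 0.1 0.9] w 80.2 q [ 0.935  0.417  2.099 -1.019  0.503  0.238]
[[175.21791935 368.6406566 ]
 [143.46335765 364.61625987]
 [ 67.58842112 197.06395446]]
end [481.2 436.7  11.6]
[[80, 24.0, 15.0, 42.0, 0.0], [80, 24.0, 16.0, 43.0, 0.0], [80, 0.0, -0.0, 30.0, 0.0], [80, 0.0, -0.0, 30.0, 0.0], [80, 0, 0, 0, 0]]
```

View pics/w1.png

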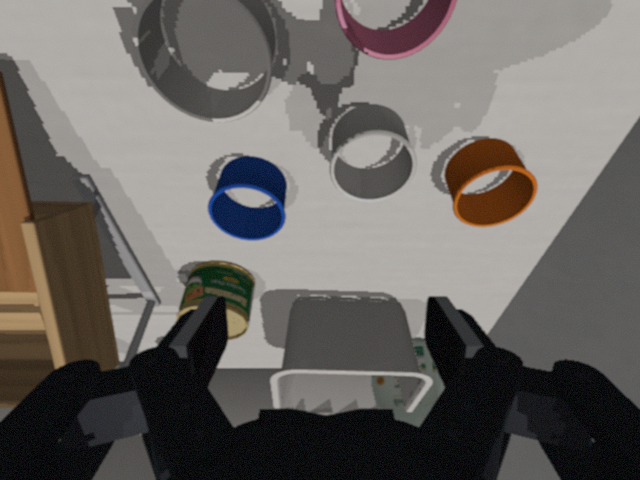

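Run:
```python
from plan import *
from scipy.optimize import least_squares
C=cloud('wrist',np.load('w1.npy')); q=C[95:205,318:425].reshape(-1,3)
for lo,hi in ((10,36),(30,50),(37,50)):
    k=q[(q[:,2]>lo)&(q[:,2]<hi)]; f=least_squares(lambda x:np.hypot(k[:,0]-x[0],k[:,1]-x[1])-30.6,[471,437],loss='soft_l1'); print(lo,len(k),f.x.round(1),k[:,2].max().round(1))
import numpy as np
a=np.linspace(0,6.28,60); rim=np.c_[471+31*np.cos(a),436.3+31*np.sin(a),40+0*a]; P=proj('wrist',rim); print(P.min(0),P.max(0))
```

```text
10 3658 [469.1 438.6] 36.0
30 1277 [469.2 438.8] 36.7Traceback (most recent call last):
  File "<stdin>", line 5, in <module>
    return umr_maximum(a, axis, None, out, keepdims, initial, where)
ValueError: zero-size array to reduction operation maximum which has no identity
```

Call:
jog_arm(
  series=[
    [[80,25,16,42,0],[80,24,16,43,0],[80,0,0,30,0],[80,0,0,29,0],[80,0,0,0,0]],
  ],
)

```text
time_s: 10.25
position: [481.4, 432.0, 15.3]
ee_rot: [-0.011, 2.604, -0.002]
wrist_force: [0.4, 0.3, -0.5]
width: 79.9
```

Call:
jog_arm(
  series=[
    [[50,0,0,0,0],[50,0,0,0,0],[50,0,0,0,0],[50,0,0,0,0],[50,0,0,0,0]],
  ],
  newtons=40,
)

```text
time_s: 10.88
position: [481.7, 433.8, 18.4]
ee_rot: [-0.013, 2.601, 0.003]
wrist_force: [-4.2, -0.5, 10.1]
width: 59.7
```

Run:
```python
from plan import *
st()
p,d=capture('wrist'); cv2.imwrite('pics/w2.png',p)
p,d=capture('side'); cv2.imwrite('pics/s2.png',cv2.resize(p[150:430,180:460],None,fx=2,fy=2))
```

```text
t 10.88 p [481.7 433.8  18.4] xhead -179.4 zax [ 0.515  0.005 -0.857] F [-4.2 -0.5 10.1] w 59.7 q [ 0.921  0.723  2.062 -1.561  0.419  0.825]
```

View pics/w2.png

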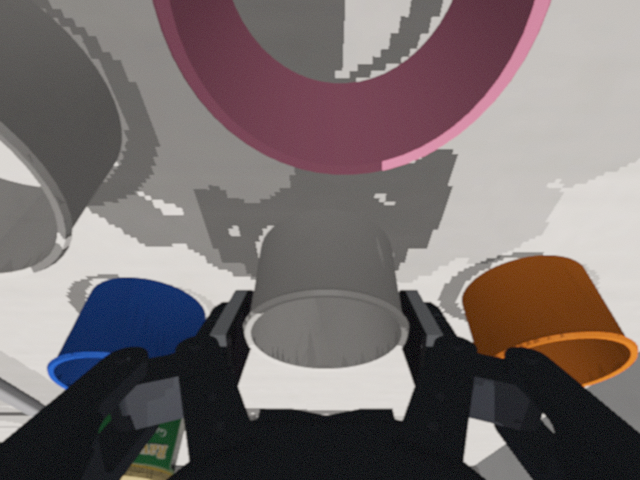

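View pics/s2.png

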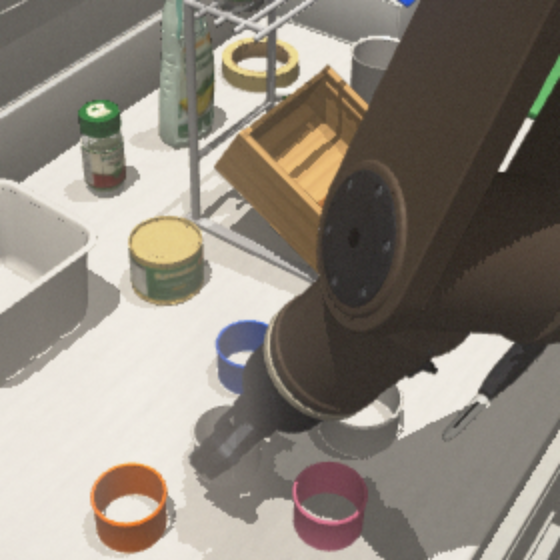

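Run:
```python
from kin6 import *
for y in (300,200,160,124):
  for x in (400,430,460,500,540):
    for z in (120,160):
      l=[]
      for t in (28,25,22,20,18,16):
        q=IK((x,y,z),Rt(np.radians(t),180))
        if q: q=q[0]; a=q[3] if q[3]<2 else q[3]-2*np.pi; l.append((t,round(float(a),2),round(float(q[4]),2)))
      print(x,y,z,l)
```

```text
400 300 120 [(28, -1.4, 0.36), (25, -1.18, 0.34), (22, -0.94, 0.33), (20, -0.78, 0.34), (18, -0.64, 0.36), (16, -0.51, 0.38)]
400 300 160 [(28, -1.1, 0.4), (25, -0.9, 0.4), (22, -0.71, 0.41), (20, -0.6, 0.43), (18, -0.49, 0.45), (16, -0.4, 0.48)]
430 300 120 [(28, -1.37, 0.35), (25, -1.13, 0.33), (22, -0.88, 0.33), (20, -0.73, 0.34), (18, -0.59, 0.36), (16, -0.47, 0.39)]
430 300 160 [(28, -1.08, 0.39), (25, -0.87, 0.39), (22, -0.68, 0.41), (20, -0.56, 0.43), (18, -0.46, 0.46), (16, -0.38, 0.49)]
460 300 120 [(28, -1.34, 0.33), (25, -1.08, 0.32), (22, -0.82, 0.33), (20, -0.67, 0.35), (18, -0.54, 0.37), (16, -0.43, 0.4)]
460 300 160 [(28, -1.05, 0.37), (25, -0.83, 0.38), (22, -0.64, 0.41), (20, -0.53, 0.43), (18, -0.43, 0.46), (16, -0.35, 0.5)]
500 300 120 [(28, -1.26, 0.31), (25, -0.99, 0.31), (22, -0.74, 0.33), (20, -0.6, 0.36), (18, -0.48, 0.39), (16, -0.38, 0.42)]
500 300 160 [(28, -0.99, 0.36), (25, -0.77, 0.38), (22, -0.58, 0.41), (20, -0.48, 0.44), (18, -0.39, 0.48), (16, -0.31, 0.51)]
540 300 120 [(28, -1.17, 0.3), (25, -0.89, 0.31), (22, -0.65, 0.35), (20, -0.52, 0.38), (18, -
[... 3234 characters left out ...]
-1.13, 0.12), (20, -0.69, 0.14), (18, -0.44, 0.19), (16, -0.3, 0.24)]
460 124 160 [(28, -1.55, 0.14), (25, -0.91, 0.16), (22, -0.51, 0.21), (20, -0.37, 0.26), (18, -0.27, 0.31), (16, -0.2, 0.36)]
500 124 120 [(28, -2.24, 0.16), (25, -1.61, 0.11), (22, -0.8, 0.13), (20, -0.5, 0.17), (18, -0.33, 0.22), (16, -0.23, 0.28)]
500 124 160 [(28, -1.33, 0.13), (25, -0.73, 0.17), (22, -0.42, 0.23), (20, -0.3, 0.28), (18, -0.22, 0.33), (16, -0.17, 0.39)]
540 124 120 [(28, -2.03, 0.13), (25, -1.19, 0.11), (22, -0.57, 0.16), (20, -0.37, 0.21), (18, -0.26, 0.26), (16, -0.19, 0.31)]
540 124 160 [(28, -1.06, 0.13), (25, -0.57, 0.19), (22, -0.34, 0.26), (20, -0.25, 0.31), (18, -0.19, 0.36), (16, -0.14, 0.42)]
```

Run:
```python
from plan import *
plan([(481,434,80),(470,380,130),(440,280,140)],50,step=50)
```

```text
end [439.8 280.4 139.4]
[[50, -16.0, 0.0, -27.0, 0.0], [50, -15.0, 0.0, -26.0, 0.0], [50, -8.0, -27.0, -24.0, 0.0], [50, -8.0, -27.0, -25.0, 0.0], [50, 7.0, -33.0, -8.0, 0.0]]
[[50, 7.0, -33.0, -8.0, 0.0], [50, 8.0, -33.0, -8.0, 0.0], [50, 0, 0, 0, 0], [50, 0, 0, 0, 0], [50, 0, 0, 0, 0]]
```

Call:
jog_arm(
  series=[
    [[50,-8,0,-14,0],[50,-16,0,-27,0],[50,-13,0,-22,0],[50,-8,-27,-24,0],[50,-8,-27,-25,0]],
  ],
)

```text
time_s: 11.6
position: [469.7, 378.8, 141.8]
ee_rot: [-0.013, 2.602, 0.002]
wrist_force: [-0.1, 0.5, -1.2]
width: 59.8
```

Run:
```python
from plan import *
st()
p,d=capture('wrist'); cv2.imwrite('pics/w3.png',p); np.save('w3.npy',d)
s=state(); R=Ro.from_rotvec(s['ee_rot']).as_matrix(); C=cloud('wrist',d); L=(C-s['position'])@R
q=L[(abs(L[...,1])<27)&(abs(L[...,0])<70)&(abs(L[...,2])<70)&(d>0)]
print(len(q),np.percentile(q,[1,10,50,90,99],axis=0).round(1))
```

```text
t 11.6 p [469.7 378.8 141.8] xhead -179.4 zax [ 0.514  0.004 -0.858] F [-0.1  0.5 -1.2] w 59.8 q [ 0.87   0.45   2.133 -1.158  0.44   0.332]
20696 [[-25.2 -26.4 -68.3]
 [-19.2 -21.  -32.8]
 [ 20.    0.1 -10.9]
 [ 35.7  21.1   8.4]
 [ 41.7  26.4  20.1]]
```

View pics/w3.png

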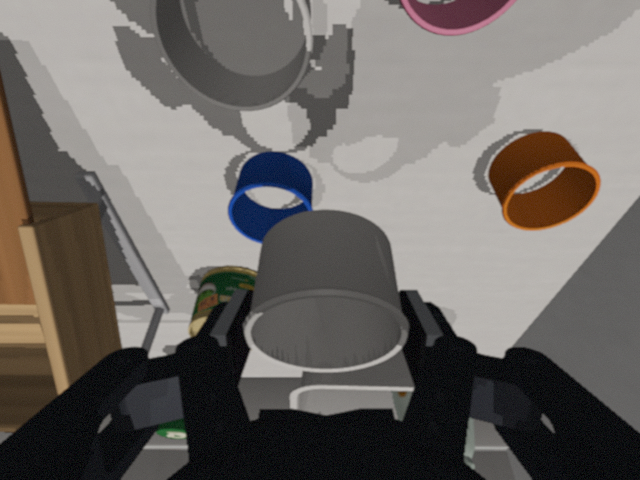

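Run:
```python
from plan import *
from scipy.optimize import least_squares
s=state(); R=Ro.from_rotvec(s['ee_rot']).as_matrix(); d=np.load('w3.npy'); C=cloud('wrist',d)
q=C[205:372,245:405].reshape(-1,3); q=q[(np.linalg.norm(q-s['position'],axis=1)<70)]
f=least_squares(lambda x:np.hypot(q[:,0]-x[0],q[:,1]-x[1])-30.7,[460,378],loss='soft_l1'); print(f.x,np.percentile(q[:,2],[0.5,2,98,99.5]),len(q))
r=np.hypot(q[:,0]-f.x[0],q[:,1]-f.x[1]); q=q[abs(r-30.7)<4]; print(len(q),np.percentile(q[:,2],[.5,2,98,99.5]), 'resid',np.std(r[abs(r-30.7)<4]))
c=np.array([*f.x,(np.percentile(q[:,2],.5)+np.percentile(q[:,2],99.5))/2]); print('centre world',c,'tool',(c-s['position'])@R)
```

```text
[459.72256719 376.38136198] [125.30251308 126.91031857 164.89032994 165.32927413] 21554
21240 [125.29990495 126.88661154 164.89362164 165.33376308] resid 1.0837899696871771
centre world [459.72256719 376.38136198 145.31683402] tool [ 7.56404739  0.52775429 -5.89945683]
```

Run:
```python
from plan import *
plan([(440,280,140),(425,170,112)],50,step=50)
```

```text
end [425.1 170.5 112.2]
[[50, 9.0, -32.0, -4.0, 0.0], [50, 10.0, -32.0, -4.0, 0.0], [50, 9.0, -32.0, -4.0, 0.0], [50, 9.0, -36.0, 5.0, 0.0], [50, 10.0, -37.0, 6.0, 0.0]]
[[50, 9.0, -36.0, 5.0, 0.0], [50, 0, 0, 0, 0], [50, 0, 0, 0, 0], [50, 0, 0, 0, 0], [50, 0, 0, 0, 0]]
```

Call:
jog_arm(
  series=[
    [[50,9,-32,-4,0],[50,10,-32,-4,0],[50,9,-32,-4,0],[50,9,-36,5,0],[50,10,-37,6,0]],
  ],
)

```text
time_s: 12.28
position: [431.3, 218.5, 140.4]
ee_rot: [-0.004, 2.632, -0.025]
wrist_force: [0.3, -0.2, -0.5]
width: 59.4
```

Call:
jog_arm(
  series=[
    [[50,9,-36,5,0],[50,8,0,14,0],[50,5,0,9,0],[50,0,0,0,0],[50,0,0,0,0]],
  ],
)

```text
time_s: 12.9
position: [428.3, 192.4, 131.0]
ee_rot: [0.001, 2.663, -0.05]
wrist_force: [-0.4, 0.2, -0.9]
width: 59.7
```

Run:
```python
from plan import *
st()
```

```text
t 12.9 p [428.3 192.4 131. ] xhead -179.5 zax [ 0.46  -0.036 -0.887] F [-0.4  0.2 -0.9] w 59.7 q [ 0.582  0.32   2.428 -1.561  0.286  0.515]
```

Call:
jog_arm(
  series=[
    [[50,5,-40,10,0],[50,5,-40,10,0],[50,8,-30,15,0],[50,8,-20,15,0],[50,8,-20,15,0]],
  ],
)

```text
time_s: 13.52
position: [435.0, 52.6, 125.9]
ee_rot: [0.012, 2.743, -0.083]
wrist_force: [-0.2, -0.4, 0.0]
width: 59.9
```

Run:
```python
from plan import *
st()
```

```text
t 13.53 p [435.   52.6 125.9] xhead -179.8 zax [ 0.387 -0.06  -0.92 ] F [-0.2 -0.4  0. ] w 59.9 q [ 0.151  0.274  2.481 -1.561  0.117  0.127]
```

```bash
cat > place.py <<'E'
from plan import *
from kin6 import IK,ok
A=ax(); O=np.array([589,124.3,60.])
R0=Ro.from_rotvec([-.013,2.602,.002]).as_matrix(); ct=np.array([7.6,.5,-5.9])
def w(b): return O+A@np.array(b,float)
def info(R,b):
    c=w(b); tcp=c-R@ct; th=np.linspace(0,2*np.pi,60)
    loc=np.vstack([np.c_[31*np.cos(th),31*np.sin(th),0*th+h] for h in(-20,20)])
    Wp=c+loc@(R@R0.T).T; B=(Wp-O)@A; qs=IK(tcp,R)
    v=np.array([598,124,275])-tcp; zz=-R[:,2]; al=v@np.array([zz[0],0,zz[2]])/ (zz[0]**2+zz[2]**2); perp=v-al*zz; 
    return tcp,B.min(0).round(0),B.max(0).round(0),qs[0].round(2),ok(qs[0]),('wire along',round(al),'perp',round(np.hypot(perp[0],perp[2])))
E
python3 - <<'E'
from place import *
s=state(); R=Ro.from_rotvec(s['ee_rot']).as_matrix()
for b in [(25,0,105),(25,0,60),(25,0,45),(20,0,45)]: print(b,*info(R,b))
plan([(470,110,180),info(R,(25,0,105))[0],info(R,(25,0,60))[0],info(R,(25,0,46))[0]],50,step=45)
E
```

```text
(25, 0, 105) [567.42929978 123.47343459 160.97438114] [-12. -32.  70.] [ 62.  32. 140.] [ 0.26  0.35  2.15 -0.54  0.31 -0.81] True ('wire along', 93, 'perp', 72)
(25, 0, 60) [589.92929978 123.47343459 122.00323797] [-12. -32.  25.] [62. 32. 95.] [ 0.25  0.44  2.13 -0.68  0.25 -0.67] True ('wire along', 138, 'perp', 67)
(25, 0, 45) [597.42929978 123.47343459 109.01285691] [-12. -32.  10.] [62. 32. 80.] [ 0.25  0.47  2.12 -0.74  0.23 -0.61] True ('wire along', 153, 'perp', 65)
(20, 0, 45) [593.09917276 123.47343459 106.51285691] [-17. -32.  10.] [57. 32. 80.] [ 0.25  0.48  2.14 -0.78  0.22 -0.57] True ('wire along', 154, 'perp', 70)
end [596.9 123.5 109.9]
[[50, -27.0, 27.0, -20.0, 0.0], [50, -26.0, 28.0, -20.0, 0.0], [50, -28.0, 5.0, 18.0, 0.0], [50, -27.0, 6.0, 18.0, 0.0], [50, -28.0, 5.0, 19.0, 0.0]]
[[50, -6.0, 3.0, 44.0, 0.0], [50, -1.3, 0.9, 14.1, 0.0], [50, 0, 0, 0, 0], [50, 0, 0, 0, 0], [50, 0, 0, 0, 0]]
```

Call:
jog_arm(
  series=[
    [[50,-27,27,-20,0],[50,-26,28,-20,0],[50,-28,5,18,0],[50,-27,6,18,0],[50,-28,5,19,0]],
  ],
)

```text
time_s: 14.15
position: [557.5, 82.7, 134.4]
ee_rot: [0.018, 2.722, -0.111]
wrist_force: [0.7, 0.9, -0.1]
width: 60.2
```

Run:
```python
from place import *
p,d=capture('side'); cv2.imwrite('pics/s3.png',cv2.resize(p[60:340,220:500],None,fx=2,fy=2))
p,d=capture('wrist'); cv2.imwrite('pics/w4.png',p)
st(); s=state(); R=Ro.from_rotvec(s['ee_rot']).as_matrix()
print('ring centre box',((s['position']+R@ct)-O)@A)
plan([info(R,(25,0,60))[0],info(R,(25,0,46))[0]],50,step=30)
```

```text
t 14.25 p [559.6  83.  134.4] xhead -179.8 zax [ 0.406 -0.08  -0.91 ] F [ 1.4  0.4 -1.3] w 59.7 q [ 0.198  0.383  2.221 -0.853  0.212 -0.55 ]
ring centre box [  4.76450242 -40.36163245  85.71730528]
end [596.9 123.3 110.1]
[[50, -11.0, 21.0, 10.0, 0.0], [50, -12.0, 21.0, 10.0, 0.0], [50, -1.4, 1.1, 14.0, 0.0], [50, 0, 0, 0, 0], [50, 0, 0, 0, 0]]
```

View pics/s3.png

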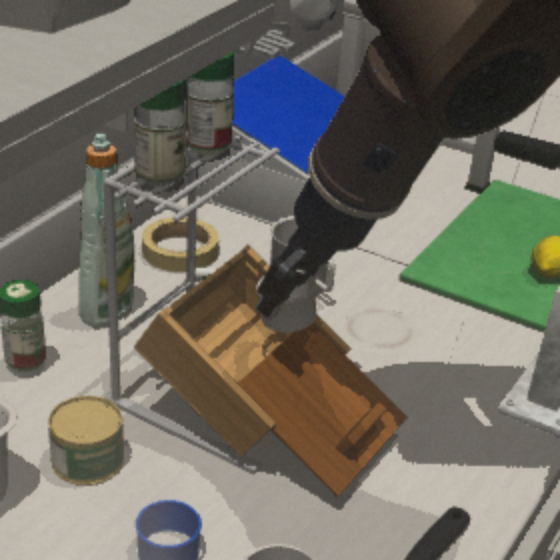

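View pics/w4.png

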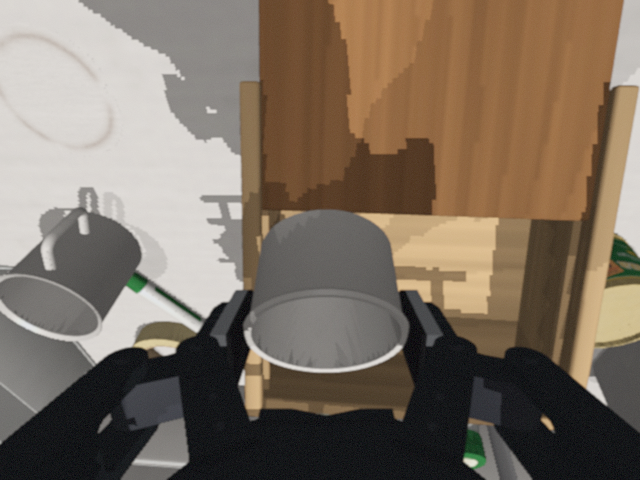

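Run:
```python
from place import *
s=state(); R=Ro.from_rotvec(s['ee_rot']).as_matrix()
plan([info(R,(8,-30,102))[0],info(R,(25,0,100))[0]],50,step=22)
for b in [(25,0,100),(25,0,46)]: print(b,*info(R,b))
```

```text
end [570.  123.4 156.9]
[[50, -1.6, 9.0, -17.3, 0.0], [50, -9.0, 15.0, -1.0, 0.0], [50, -8.2, 14.9, -1.2, 0.0], [50, 0, 0, 0, 0], [50, 0, 0, 0, 0]]
(25, 0, 100) [569.97317144 123.35553724 156.86238277] [-12. -32.  65.] [ 62.  32. 135.] [ 0.28  0.36  2.16 -0.69  0.3  -0.64] True ('wire along', 97, 'perp', 74)
(25, 0, 46) [596.97317144 123.35553724 110.09701097] [-12. -32.  11.] [62. 32. 81.] [ 0.27  0.48  2.14 -0.92  0.23 -0.42] True ('wire along', 151, 'perp', 68)
```

Call:
jog_arm(
  series=[
    [[50,-2,9,-18,0],[50,-9,15,-1,0],[50,-8,15,-1,0],[50,0,0,0,0],[50,0,0,0,0]],
  ],
)

```text
time_s: 14.88
position: [566.6, 122.7, 157.0]
ee_rot: [0.018, 2.723, -0.112]
wrist_force: [-1.1, -0.3, -0.4]
width: 60.1
```

Run:
```python
from place import *
p,d=capture('wrist'); cv2.imwrite('pics/w5.png',p); 
st(); s=state(); R=Ro.from_rotvec(s['ee_rot']).as_matrix()
print('ring centre box',((s['position']+R@ct)-O)@A)
plan([info(R,(25,0,60))[0],info(R,(25,0,46))[0]],50,step=18)
```

```text
t 14.93 p [566.5 122.4 157. ] xhead -179.8 zax [ 0.404 -0.081 -0.911] F [-0.2  0.2 -0.7] w 59.6 q [ 0.283  0.36   2.161 -0.685  0.307 -0.65 ]
ring centre box [ 22.04725893  -0.92027933 101.8364078 ]
end [596.9 123.4 110.1]
[[50, -2.0, 1.0, 14.0, 0.0], [50, -3.0, 2.0, 14.0, 0.0], [50, -2.4, 1.3, 13.1, 0.0], [50, -1.5, 1.1, 13.8, 0.0], [50, 0, 0, 0, 0]]
```

View pics/w5.png

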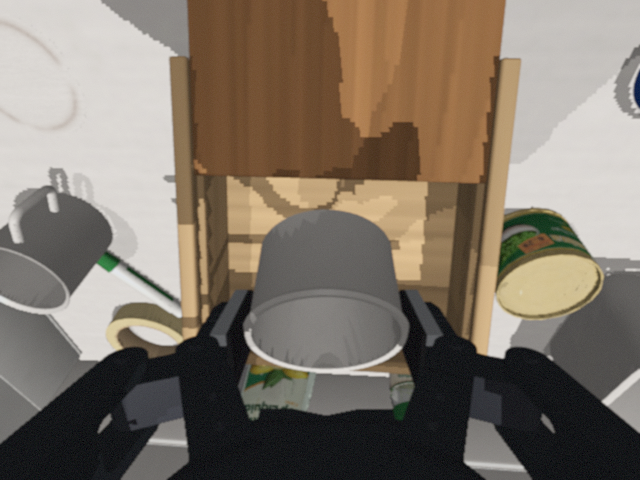

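Call:
jog_arm(
  series=[
    [[50,0,1,14,0],[50,-1,1,14,0],[50,-1,1,13,0],[50,0,1,10,0],[50,0,0,0,0]],
  ],
)

```text
time_s: 15.55
position: [589.1, 121.9, 110.6]
ee_rot: [0.019, 2.723, -0.112]
wrist_force: [-1.0, -1.3, -0.9]
width: 59.5
```

Run:
```python
from place import *
p,d=capture('wrist'); cv2.imwrite('pics/w6.png',p); 
p,d=capture('side'); cv2.imwrite('pics/s6.png',cv2.resize(p[100:330,240:470],None,fx=2.5,fy=2.5))
st(); s=state(); R=Ro.from_rotvec(s['ee_rot']).as_matrix()
b=((s['position']+R@ct)-O)@A; print('ring centre box',b); print(info(R,b))
```

```text
t 15.65 p [589.3 122.2 111.5] xhead -179.8 zax [ 0.404 -0.081 -0.911] F [ 0.5  0.5 -1.1] w 60.0 q [ 0.269  0.466  2.148 -0.923  0.235 -0.415]
ring centre box [19.03943226 -1.17071308 51.05834805]
(array([589.27634261, 122.17450425, 111.47832794]), array([-18., -33.,  16.]), array([56., 31., 86.]), array([ 0.27,  0.47,  2.15, -0.93,  0.23, -0.41]), True, ('wire along', 146, 'perp', 74))
```

View pics/w6.png

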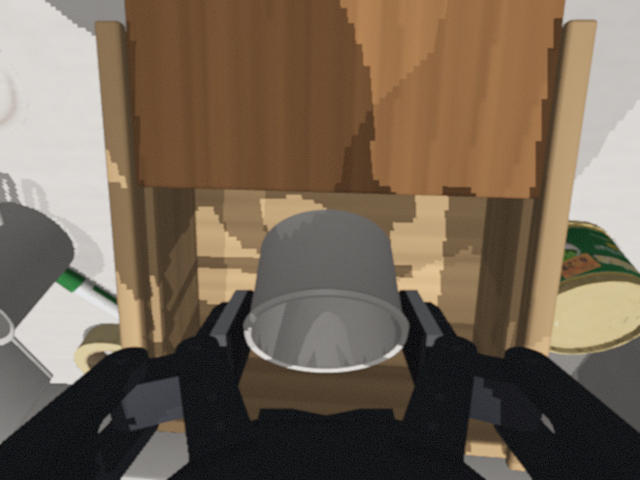

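View pics/s6.png

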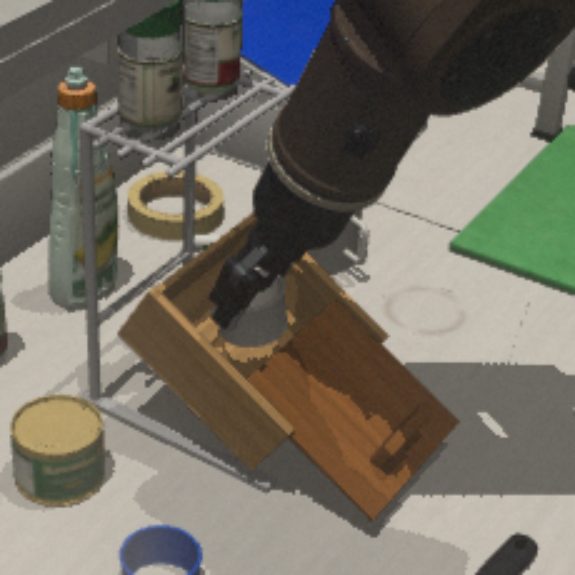

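Call:
jog_arm(
  series=[
    [[50,0,1,5,0],[50,0,0,5,0],[50,0,0,4,0],[50,0,0,3,0],[50,0,0,0,0]],
  ],
)

```text
time_s: 16.27
position: [595.7, 122.5, 96.8]
ee_rot: [0.018, 2.721, -0.111]
wrist_force: [-25.1, 4.9, 38.0]
width: 59.7
```

Run:
```python
from place import *
p,d=capture('wrist'); cv2.imwrite('pics/w7.png',p); 
st(); s=state(); R=Ro.from_rotvec(s['ee_rot']).as_matrix()
b=((s['position']+R@ct)-O)@A; print('ring centre box',b); print('tip box',(s['position']-O)@A)
```

```text
t 16.32 p [595.7 122.5  96.9] xhead -179.8 zax [ 0.405 -0.081 -0.911] F [-25.8   4.4  37.8] w 59.6 q [ 0.265  0.499  2.145 -1.033  0.216 -0.306]
ring centre box [17.30451918 -0.89306516 35.21442926]
tip box [24.25291007 -1.83854128 28.60792194]
```

View pics/w7.png

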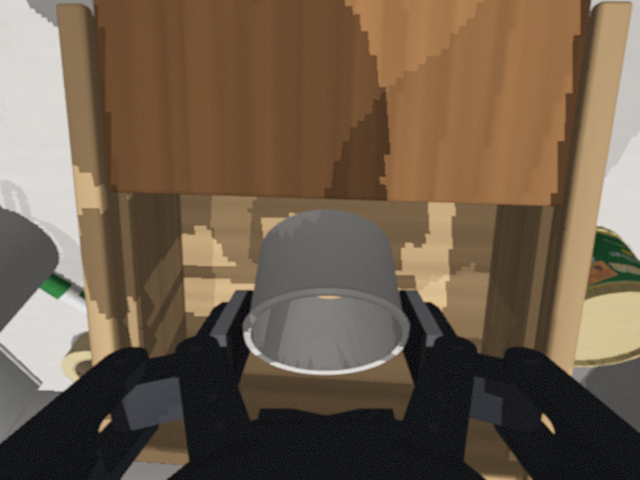

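Call:
jog_arm(
  series=[
    [[50,0,0,-4,0],[72,0,0,0,0],[72,0,0,0,0],[72,0,0,0,0],[72,0,0,0,0]],
  ],
)

```text
time_s: 16.95
position: [594.8, 122.4, 99.4]
ee_rot: [0.019, 2.722, -0.112]
wrist_force: [-0.8, 0.5, 0.5]
width: 71.8
```

Run:
```python
from place import *
p,d=capture('wrist'); cv2.imwrite('pics/w8.png',p); 
st(); s=state(); R=Ro.from_rotvec(s['ee_rot']).as_matrix()
print(np.round(R.T@A,2))
```

```text
t 17.0 p [594.9 122.4  99.5] xhead -179.8 zax [ 0.404 -0.081 -0.911] F [ 0.2 -0.5  0.7] w 71.9 q [ 0.266  0.493  2.144 -1.005  0.22  -0.333]
[[-0.99 -0.    0.11]
 [-0.01  1.   -0.08]
 [-0.11 -0.08 -0.99]]
```

View pics/w8.png

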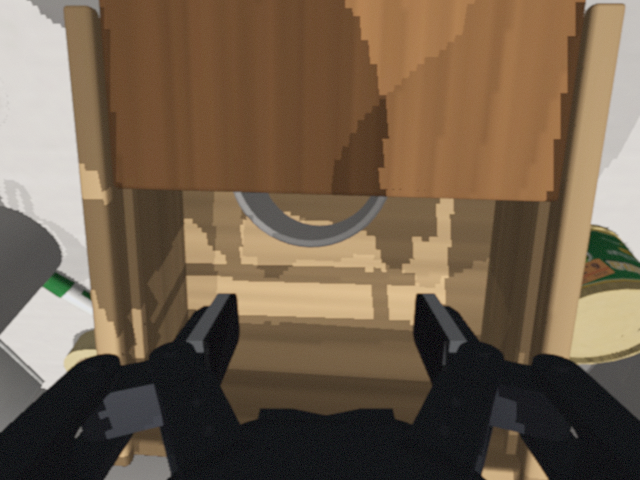

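Run:
```python
from place import *
from kin6 import Rt
s=state(); Rn=Ro.from_rotvec(s['ee_rot']).as_matrix()
for bx in (-112,-100,-90,-80,-47):
    l=[]
    for t in (24,22,20,18,16,14,12,10):
        D=Ro.from_rotvec([0,np.radians(t-23.9),0]).as_matrix()  # adjust tilt
        R=Ro.from_rotvec([0,np.radians(23.9-t),0]).as_matrix()@Rn
        q=IK(w((bx,0,67)),R)[0]; a=q[3] if q[3]<3 else q[3]-2*np.pi
        l.append((t,round(np.degrees(np.arcsin(R[0,2])),1),round(float(a),2),round(float(q[4]),2)))
    print(bx,w((bx,0,67)).round(0),l)
# withdraw
plan([s['position']-Rn[:,2]*75,(520,124,190)],72,step=45,tw=90)
```

```text
-112 [459. 124.  62.] [(24, np.float64(23.9), -2.18, 0.28), (22, np.float64(22.0), -1.99, 0.23), (20, np.float64(20.0), -1.73, 0.2), (18, np.float64(18.0), -1.4, 0.18), (16, np.float64(16.0), -1.07, 0.19), (14, np.float64(14.0), -0.8, 0.21), (12, np.float64(12.0), -0.6, 0.25), (10, np.float64(10.0), -0.46, 0.29)]
-100 [469. 124.  68.] [(24, np.float64(23.9), -2.09, 0.26), (22, np.float64(22.0), -1.86, 0.22), (20, np.float64(20.0), -1.57, 0.19), (18, np.float64(18.0), -1.24, 0.19), (16, np.float64(16.0), -0.94, 0.21), (14, np.float64(14.0), -0.71, 0.24), (12, np.float64(12.0), -0.54, 0.28), (10, np.float64(10.0), -0.42, 0.32)]
-90 [478. 124.  73.] [(24, np.float64(23.9), -2.0, 0.24), (22, np.float64(22.0), -1.74, 0.21), (20, np.float64(20.0), -1.43, 0.19), (18, np.float64(18.0), -1.11, 0.2), (16, np.float64(16.0), -0.84, 0.22), (14, np.float64(14.0), -0.64, 0.25), (12, np.float64(12.0), -0.5, 0.3), (10, np.float64(10.0), -0.39, 0.34)]
-80 [486. 124.  78.] [(24, np.float64(23.9), -1.9, 0.23), (22, np.float64(22.0), -1.62, 0.2), (20, np.float64(20.0), -1.3, 0.2), (18, np.float64(18.0), -1.0, 0.21), (16, np.float64(16.0), -0.76, 0.24), (14, np.float64(14.0), -0.59, 0.27), (12, np.float64(12.0), -0.46, 0.32), (10, np.float64(10.0), -0.36, 0.36)]
-47 [515. 124.  95.] [(24, np.float64(23.9), -1.52, 0.21), (22, np.float64(22.0), -1.22, 0.21), (20, np.float64(20.0), -0.95, 0.22), (18, np.float64(18.0), -0.73, 0.25), (16, np.float64(16.0), -0.57, 0.29), (14, np.float64(14.0), -0.45, 0.34), (12, np.float64(12.0), -0.37, 0.38), (10, np.float64(10.0), -0.3, 0.43)]
end [520. 124. 190.]
[[72, -0.0, -0.0, -37.0, 10.0], [72, -0.0, 0.0, -38.0, 10.0], [72, 14.0, -9.0, -19.0, 10.0], [72, 11.5, -11.0, -18.9, 10.0], [72, 0, 0, 0, 10.0]]
[[72, 0, 0, 0, 10.0], [72, 0, 0, 0, 10.0], [72, 0, 0, 0, 10.0], [72, 0, 0, 0, 10.0], [72, 0, 0, 0, 0]]
```

Call:
jog_arm(
  series=[
    [[72,0,0,-38,0],[72,0,0,-38,0],[72,25,0,-10,0],[72,25,0,0,10],[85,10,0,0,10]],
  ],
)

```text
time_s: 17.62
position: [507.6, 130.5, 154.8]
ee_rot: [0.463, 2.677, -0.016]
wrist_force: [-0.3, 0.9, -0.0]
width: 85.1
```

Call:
jog_arm(
  series=[
    [[85,0,0,0,10],[85,0,0,0,10],[85,0,0,0,10],[85,0,0,0,10],[85,0,0,0,10]],
  ],
)

```text
time_s: 18.25
position: [508.8, 130.6, 155.0]
ee_rot: [1.566, 2.25, 0.236]
wrist_force: [-0.1, 0.4, 0.6]
width: 84.6
```

Run:
```python
from place import *
p,d=capture('top'); cv2.imwrite('pics/t9.png',p); np.save('t9.npy',d)
st()
plan([(430,135,125),(420,140,100)],85,step=35,tw=19)
```

```text
t 18.3 p [508.8 130.6 155. ] xhead 107.4 zax [ 0.405 -0.081 -0.911] F [ 0.3 -0.2 -0.1] w 84.9 q [ 0.345  0.308  2.268 -0.843  0.29   0.782]
end [420.  140.  100.4]
[[85, 11.0, -26.0, -2.0, 10.0], [85, 7.0, -27.0, -1.0, 9.0], [85, 2.0, -28.0, -2.0, 0.0], [85, 7.0, -19.0, 18.0, 0.0], [85, 0, 0, 0, 0]]
```

Call:
jog_arm(
  series=[
    [[85,11,-26,-2,10],[85,7,-27,-1,7.4],[85,2,-28,-2,0],[85,7,-19,18,0],[85,0,-15,20,0]],
  ],
)

```text
time_s: 18.92
position: [430.4, 132.9, 99.2]
ee_rot: [1.829, 2.08, 0.264]
wrist_force: [1.1, -0.1, 0.6]
width: 85.0
```

Run:
```python
from place import *
st(); s=state(); R=Ro.from_rotvec(s['ee_rot']).as_matrix(); print((s['position']-O)@A, np.round(R.T@A,2))
d=np.load('t9.npy'); C=cloud('top',d).reshape(-1,3); L=(C-O)@A
k=(L[:,0]<-100)&(L[:,0]>-190)&(abs(L[:,1])<50)&(L[:,2]>76)&(L[:,2]<100); print('bar',k.sum(),np.percentile(L[k],[2,50,98],axis=0).round(1).tolist())
k=(abs(L[:,0]+90)<30)&(abs(L[:,1])<50)&(abs(L[:,2]-60)<8); print('lid z',np.median(L[k,2]),k.sum())
```

```text
t 18.93 p [430.4 132.9  99.2] xhead 95.8 zax [ 0.384 -0.094 -0.919] F [ 1.1 -0.1  0.6] w 85.0 q [ 0.437  0.378  2.438 -1.562  0.25   1.829]
[-117.73999667    8.56349051  113.20528299] [[-0.16  0.98 -0.07]
 [ 0.98  0.15 -0.14]
 [-0.13 -0.09 -0.99]]Traceback (most recent call last):
  File "<stdin>", line 4, in <module>
    return _quantile_unchecked(
        a, q, axis, out, overwrite_input, method, keepdims, weights)
    return _ureduce(a,
                    func=_quantile_ureduce_func,
    ...<5 lines>...
                    overwrite_input=overwrite_input,
                    method=method)
    r = func(a, **kwargs)
    result = _quantile(arr,
                       quantiles=q,
    ...<2 lines>...
                       out=out,
                       weights=wgt)
    slices_having_nans = np.isnan(arr[-1, ...])
                                  ~~~^^^^^^^^^
IndexError: index -1 is out of bounds for axis 0 with size 0
```

View pics/t9.png

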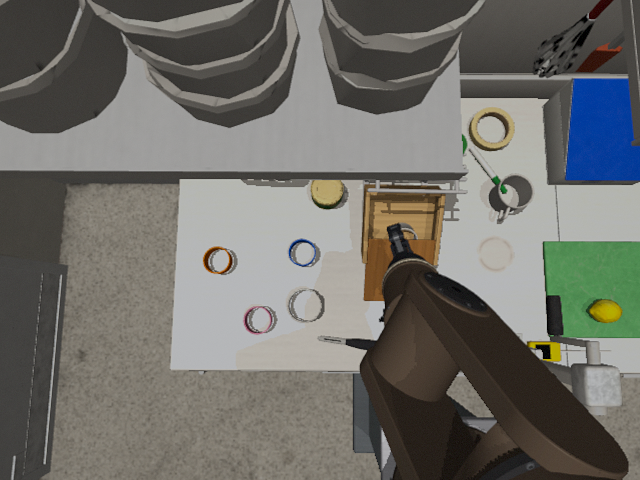

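Run:
```python
from place import *
plan([w((-116,0,78))],78,step=14,tw=9)
```

```text
end [449.5 124.3  69.6]
[[78, -2.0, 2.0, 12.0, 9.0], [78, -1.8, 2.0, 11.7, 0.0], [78, -1.7, 2.0, 11.6, 0.0], [78, 0, 0, 0, 0], [78, 0, 0, 0, 0]]
```

Call:
jog_arm(
  series=[
    [[78,-2,2,12,9],[78,-2,2,12,0],[78,-2,2,12,0],[78,0,0,0,0],[78,0,0,0,0]],
  ],
)

```text
time_s: 19.55
position: [454.5, 128.6, 82.8]
ee_rot: [2.003, 1.943, 0.28]
wrist_force: [-0.1, -0.9, 0.0]
width: 78.1
```

```bash
cat > bx.py <<'E'
from place import *
st(); s=state(); R=Ro.from_rotvec(s['ee_rot']).as_matrix(); print('tip box',((s['position']-O)@A).round(1), np.round(R.T@A,2).tolist())
E
python3 bx.py
python3 - <<'E'
from place import *
p,d=capture('wrist'); cv2.imwrite('pics/w10.png',p)
p,d=capture('side'); cv2.imwrite('pics/s10.png',cv2.resize(p[130:330,260:480],None,fx=2.7,fy=2.7))
plan([w((-116,0,66))],78,step=14)
E
```

```text
t 19.55 p [454.5 128.6  82.8] xhead 87.3 zax [ 0.367 -0.102 -0.924] F [-0.1 -0.9  0. ] w 78.1 q [ 0.398  0.433  2.393 -1.561  0.239  1.951]
tip box [-105.1    4.3   87. ] [[-0.0, 0.99, -0.1], [0.99, -0.01, -0.14], [-0.14, -0.1, -0.98]]
end [455.5 124.3  59.1]
[[78, -1.1, -3.9, 11.4, 0.0], [78, -1.1, -3.9, 11.5, 0.0], [78, 0, 0, 0, 0], [78, 0, 0, 0, 0], [78, 0, 0, 0, 0]]
```

View pics/w10.png

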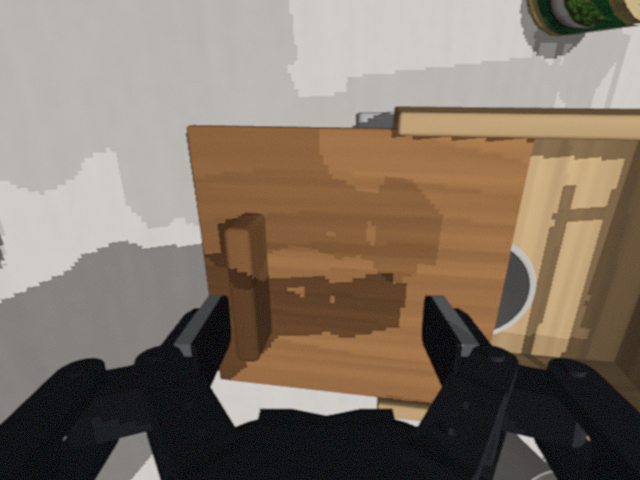

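View pics/s10.png

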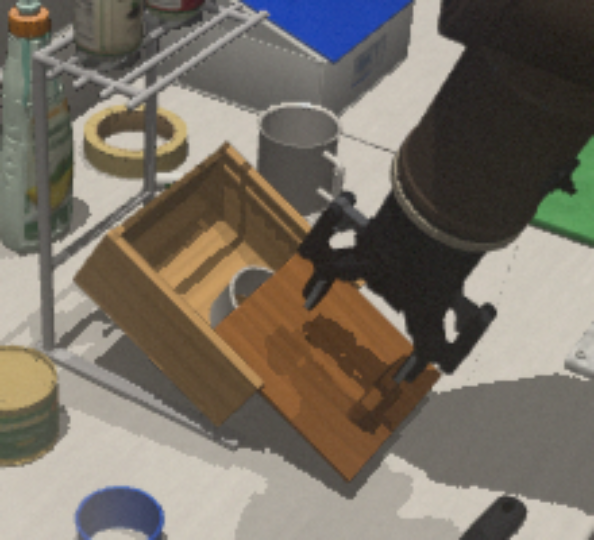

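Call:
jog_arm(
  series=[
    [[82,-1,-14,0,0],[82,-1,-10,0,0],[82,-1,-6,4,0],[82,0,-3,4,0],[82,0,0,4,0]],
  ],
)

```text
time_s: 20.27
position: [432.7, 131.2, 74.9]
ee_rot: [2.015, 1.947, 0.249]
wrist_force: [0.6, 0.1, -0.2]
width: 81.7
```

```bash
python3 bx.py
python3 - <<'E'
from place import *
p,d=capture('wrist'); cv2.imwrite('pics/w11.png',p)
p,d=capture('side'); cv2.imwrite('pics/s11.png',cv2.resize(p[200:310,330:450],None,fx=5,fy=5))
E
```

```text
t 20.27 p [432.7 131.2  74.9] xhead 87.0 zax [ 0.347 -0.112 -0.931] F [ 0.6  0.1 -0.2] w 81.7 q [ 0.43   0.442  2.417 -1.561  0.249  1.99 ]
tip box [-127.9    6.9   91.1] [[-0.0, 0.99, -0.11], [0.99, -0.01, -0.16], [-0.17, -0.11, -0.98]]
```

View pics/s11.png

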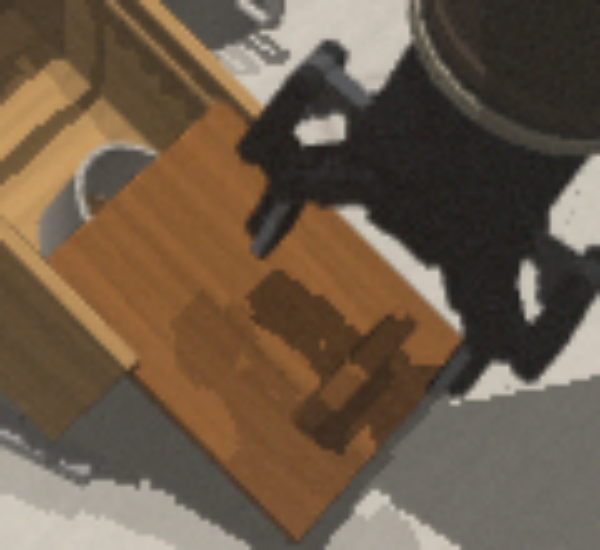

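View pics/w11.png

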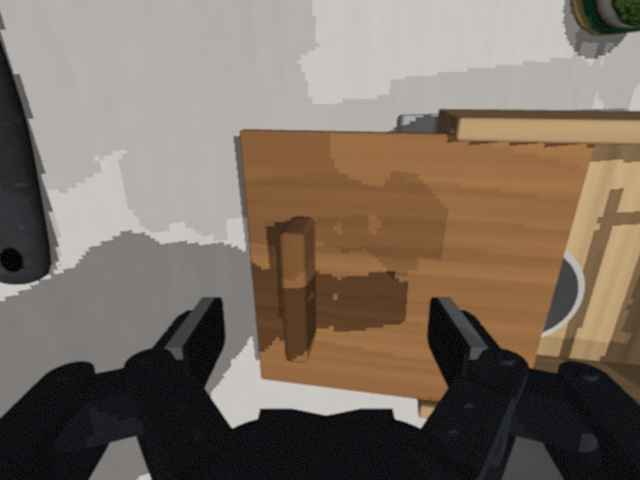

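Call:
jog_arm(
  series=[
    [[80,-1,3,7,0],[80,-1,3,7,0],[80,0,3,6,0],[80,0,2,6,0],[80,0,0,0,0]],
  ],
)

```text
time_s: 21.0
position: [454.3, 128.7, 61.4]
ee_rot: [2.021, 1.949, 0.235]
wrist_force: [0.2, -0.5, 1.1]
width: 79.9
```

```bash
python3 bx.py
```

```text
t 21.0 p [454.3 128.7  61.4] xhead 86.9 zax [ 0.337 -0.116 -0.934] F [ 0.2 -0.5  1.1] w 79.9 q [ 0.4    0.487  2.376 -1.561  0.241  1.963]
tip box [-116.     4.4   68.6] [[-0.01, 0.99, -0.12], [0.98, -0.02, -0.17], [-0.18, -0.12, -0.98]]
```

Call:
jog_arm(
  series=[
    [[80,0,0,5,0],[80,0,0,5,0],[68,0,0,0,0],[68,0,0,0,0],[68,0,0,0,0]],
  ],
  newtons=60,
)

```text
time_s: 21.62
position: [458.5, 129.2, 55.8]
ee_rot: [2.023, 1.951, 0.227]
wrist_force: [-2.0, 1.1, -1.9]
width: 68.1
```

```bash
python3 bx.py
python3 - <<'E'
from place import *
p,d=capture('wrist'); cv2.imwrite('pics/w12.png',p)
p,d=capture('side'); cv2.imwrite('pics/s12.png',cv2.resize(p[200:310,330:450],None,fx=5,fy=5))
E
```

```text
t 21.62 p [458.5 129.2  55.8] xhead 86.9 zax [ 0.332 -0.118 -0.936] F [-2.   1.1 -1.9] w 68.1 q [ 0.396  0.502  2.366 -1.561  0.239  1.961]
tip box [-115.1    4.9   61.6] [[-0.01, 0.99, -0.12], [0.98, -0.02, -0.18], [-0.18, -0.12, -0.98]]
```

View pics/s12.png

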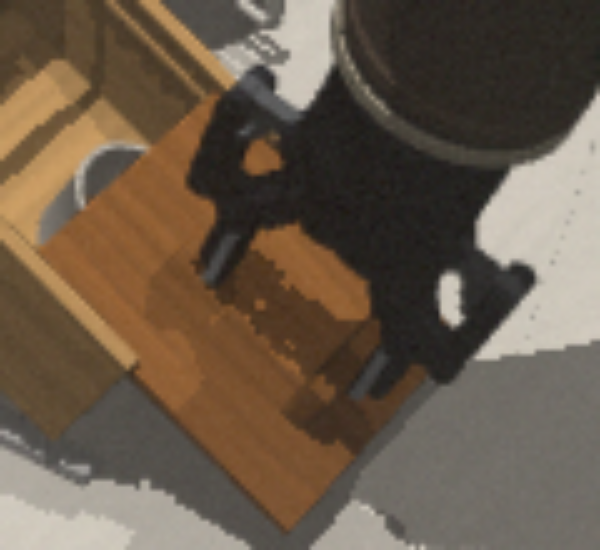

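View pics/w12.png

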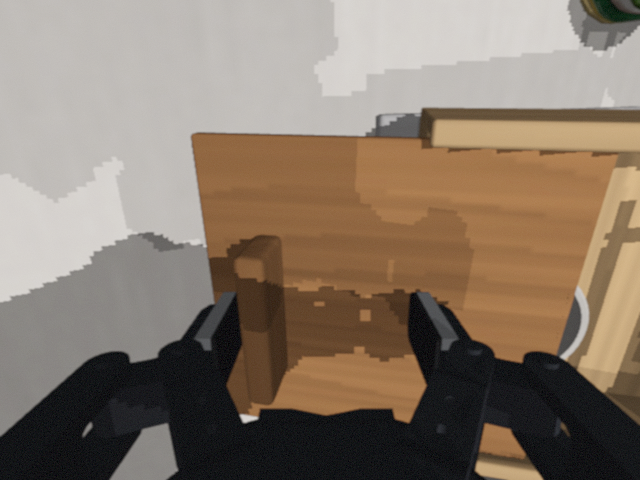

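Call:
jog_arm(
  series=[
    [[66,0,5,-2,0],[66,0,6,-1,0],[66,0,6,-1,0],[66,0,6,-1,0],[66,0,0,0,0]],
  ],
)

```text
time_s: 22.35
position: [479.1, 129.3, 68.5]
ee_rot: [2.023, 1.95, 0.228]
wrist_force: [-0.7, 0.2, -0.7]
width: 66.0
```

```bash
python3 bx.py
python3 - <<'E'
from place import *
p,d=capture('wrist'); cv2.imwrite('pics/w13.png',p)
p,d=capture('side'); cv2.imwrite('pics/s13.png',cv2.resize(p[200:310,330:450],None,fx=5,fy=5))
E
```

```text
t 22.35 p [479.1 129.3  68.5] xhead 86.8 zax [ 0.332 -0.119 -0.936] F [-0.7  0.2 -0.7] w 66.0 q [ 0.377  0.482  2.319 -1.31   0.243  1.684]
tip box [-90.9   5.   62.3] [[-0.01, 0.99, -0.12], [0.98, -0.02, -0.18], [-0.18, -0.12, -0.98]]
```

View pics/w13.png

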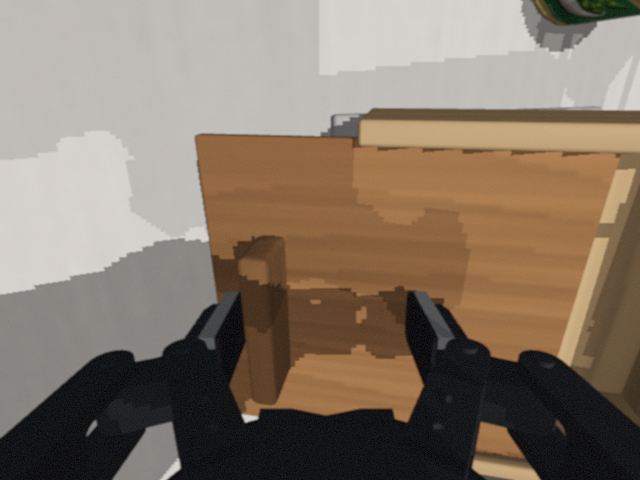

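Call:
jog_arm(
  series=[
    [[50,0,0,-2,0],[30,0,0,-2,0],[5,0,0,0,0],[5,0,0,0,0],[5,0,0,0,0]],
  ],
  newtons=50,
)

```text
time_s: 23.08
position: [477.1, 129.9, 72.2]
ee_rot: [2.023, 1.951, 0.228]
wrist_force: [-9.0, 1.2, 11.7]
width: 13.1
```

```bash
python3 bx.py
python3 - <<'E'
from place import *
p,d=capture('wrist'); cv2.imwrite('pics/w14.png',p)
E
```

```text
t 23.07 p [477.1 129.9  72.2] xhead 86.9 zax [ 0.332 -0.118 -0.936] F [-9.   1.2 11.7] w 13.1 q [ 0.38   0.472  2.32  -1.273  0.246  1.647]
tip box [-90.8   5.6  66.5] [[-0.01, 0.99, -0.12], [0.98, -0.02, -0.18], [-0.18, -0.12, -0.98]]
```

View pics/w14.png

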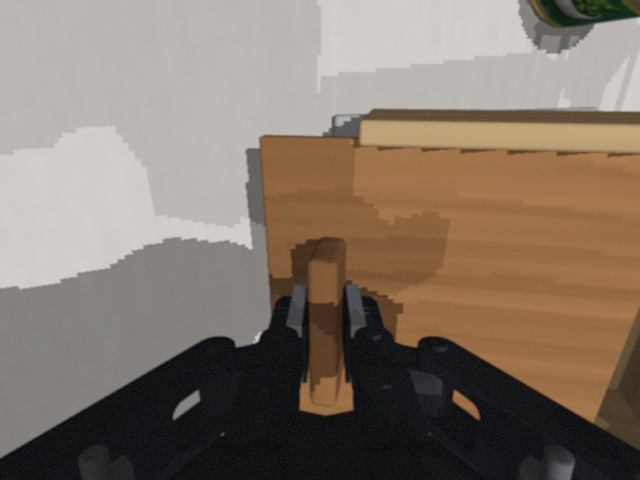

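Call:
jog_arm(
  series=[
    [[5,0,7,-2,0],[5,0,7,-1.5,0],[5,0,7,-1.3,0],[5,0,7,-1.3,0],[5,0,0,0,0]],
  ],
)

```text
time_s: 23.75
position: [502.6, 129.6, 87.3]
ee_rot: [2.023, 1.949, 0.227]
wrist_force: [5.1, -6.5, -7.7]
width: 12.9
```

```bash
python3 bx.py
```

```text
t 23.75 p [502.6 129.6  87.3] xhead 86.8 zax [ 0.332 -0.12  -0.936] F [ 5.1 -6.5 -7.7] w 12.9 q [ 0.358  0.455  2.262 -1.02   0.271  1.365]
tip box [-61.2   5.3  66.8] [[-0.01, 0.99, -0.12], [0.98, -0.02, -0.18], [-0.18, -0.12, -0.98]]
```

Call:
jog_arm(
  series=[
    [[5,0,3,-0.5,0],[5,0,3,-0.5,0],[5,0,3,-0.5,0],[5,0,3,-0.5,0],[5,0,0,0,0]],
  ],
)

```text
time_s: 24.38
position: [512.6, 129.4, 93.0]
ee_rot: [2.023, 1.95, 0.226]
wrist_force: [2.2, -7.7, -3.9]
width: 13.1
```

```bash
python3 bx.py
```

```text
t 24.38 p [512.6 129.4  93. ] xhead 86.8 zax [ 0.331 -0.12  -0.936] F [ 2.2 -7.7 -3.9] w 13.1 q [ 0.349  0.451  2.238 -0.935  0.285  1.269]
tip box [-49.7   5.1  66.8] [[-0.01, 0.99, -0.12], [0.98, -0.02, -0.18], [-0.18, -0.12, -0.98]]
```

Call:
jog_arm(
  series=[
    [[5,0,2,-0.4,0],[5,0,2,-0.4,0],[5,0,1.5,0,0],[5,0,0,0,0],[5,0,0,0,0]],
  ],
)

```text
time_s: 25.0
position: [514.2, 129.2, 93.9]
ee_rot: [2.025, 1.952, 0.221]
wrist_force: [-15.3, 2.5, -9.7]
width: 13.1
```

```bash
python3 bx.py
python3 - <<'E'
from place import *
p,d=capture('wrist'); cv2.imwrite('pics/w15.png',p)
p,d=capture('side'); cv2.imwrite('pics/s15.png',cv2.resize(p[160:310,280:460],None,fx=3.6,fy=3.6))
E
```

```text
t 25.0 p [514.2 129.2  93.9] xhead 86.8 zax [ 0.327 -0.12  -0.937] F [-15.3   2.5  -9.7] w 13.1 q [ 0.346  0.45   2.23  -0.899  0.291  1.229]
tip box [-47.8   4.9  66.8] [[-0.01, 0.99, -0.12], [0.98, -0.02, -0.18], [-0.19, -0.12, -0.98]]
```

View pics/s15.png

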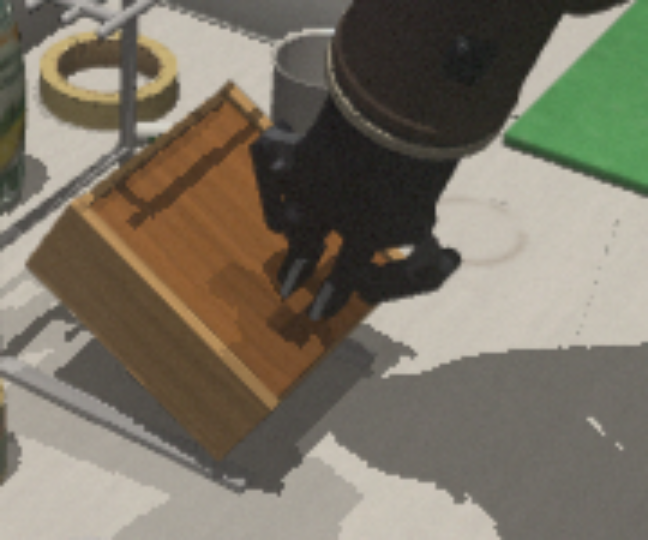

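View pics/w15.png

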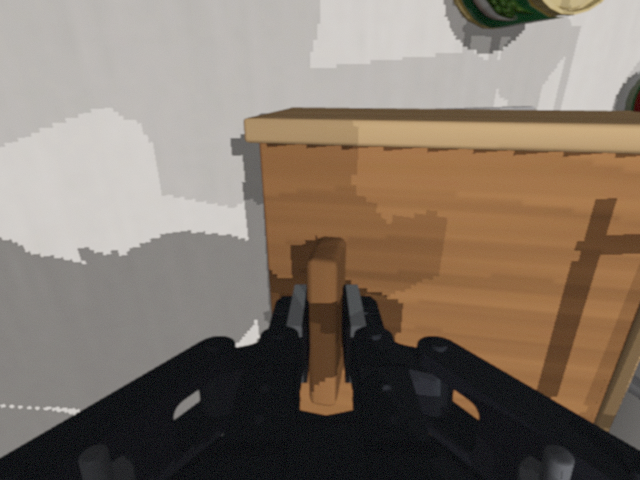

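Call:
jog_arm(
  series=[
    [[5,0,-2,0,0],[40,0,0,0,0],[40,0,0,0,0],[40,0,0,-4,0],[40,0,0,-15,0]],
  ],
)

```text
time_s: 25.72
position: [508.9, 132.4, 112.7]
ee_rot: [2.023, 1.951, 0.226]
wrist_force: [0.2, 0.1, -0.2]
width: 39.9
```

Call:
jog_arm(
  series=[
    [[40,0,0,-35,0],[40,0,-10,-45,0],[40,0,-20,-40,0],[40,0,-30,-40,0],[40,0,-10,0,0]],
  ],
)

```text
time_s: 26.35
position: [389.2, 153.3, 241.1]
ee_rot: [2.022, 1.951, 0.233]
wrist_force: [1.1, 0.2, 0.1]
width: 39.6
```

```bash
python3 bx.py
python3 - <<'E'
from place import *
p,d=capture('wrist'); cv2.imwrite('pics/w16.png',p)
C=cloud('wrist',d).reshape(-1,3); L=(C-O)@A
p2,d2=capture('side'); cv2.imwrite('pics/s16.png',p2)
for L in (L,(cloud('side',d2).reshape(-1,3)-O)@A):
    k=(abs(L[:,0]+47)<25)&(abs(L[:,1])<28)&(L[:,2]>76)&(L[:,2]<92); print('bar',k.sum(),np.percentile(L[k],[2,50,98],axis=0).round(1).tolist() if k.sum() else '')
E
```

```text
t 26.35 p [389.2 153.3 241.1] xhead 86.9 zax [ 0.335 -0.116 -0.935] F [1.1 0.2 0.1] w 39.6 q [ 0.546  0.039  2.277 -0.472  0.643  0.936]
tip box [-82.5  29.  256.7] [[-0.01, 0.99, -0.12], [0.98, -0.02, -0.18], [-0.18, -0.12, -0.98]]
bar 843 [[-54.9, -26.8, 81.9], [-49.1, 1.6, 84.5], [-43.3, 27.1, 86.2]]
bar 111 [[-51.7, -25.5, 81.9], [-46.9, 0.1, 85.6], [-40.3, 26.0, 88.8]]
```

View pics/s16.png

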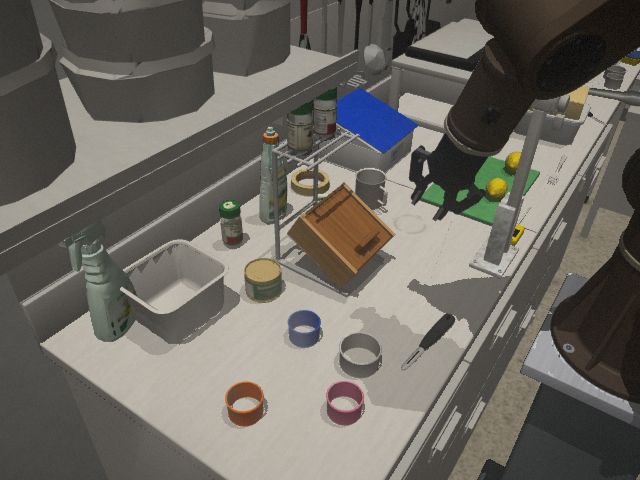

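View pics/w16.png

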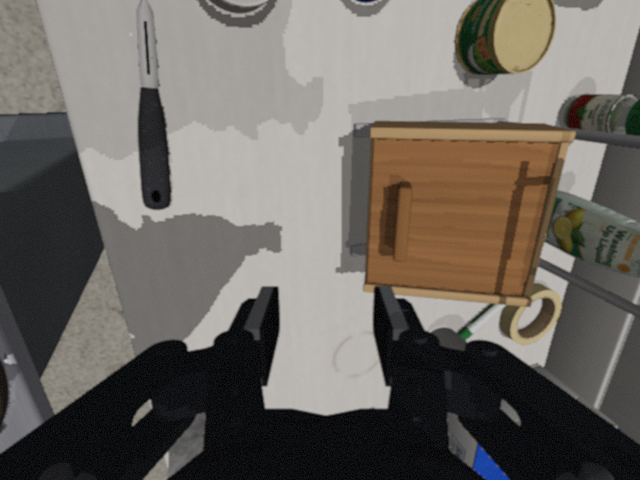

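Run:
```python
from place import *
p,d=capture('wrist'); L=(cloud('wrist',d).reshape(-1,3)-O)@A
for nm,k in (('lip+',(abs(L[:,1]-77)<3)&(abs(L[:,2]-66)<5)&(abs(L[:,0])<100)),('lip-',(abs(L[:,1]+77)<3)&(abs(L[:,2]-66)<5)&(abs(L[:,0])<100)),('lid',(abs(L[:,1])<60)&(abs(L[:,2]-60)<4)&(abs(L[:,0])<100)),('bar',(abs(L[:,0]+47)<25)&(abs(L[:,1])<28)&(L[:,2]>82)&(L[:,2]<92))):
    print(nm,k.sum(),np.percentile(L[k,0],[0,1,50,99,100]).round(1),np.median(L[k,2]).round(1))
```

```text
lip+ 1597 [-78.6 -76.9   8.   79.   81.5] 65.1
lip- 783 [-80.3 -78.4  13.3  76.7  78. ] 66.5
lid 21620 [-77.7 -75.3  10.   78.1  80.6] 59.3
bar 839 [-53.4 -53.  -47.1 -41.2 -40.8] 85.0
```

Run:
```python
from plant import *
print(state()['time_s'],sign_off())
```

```text
the job is handed in; nothing more can be done
26.5 None
```

The smaller steel cutter is in the box and the lid is pushed fully home. I handed the job in at 26.5 s of the 58 s allowed.

- **Tilt:** The move rows have no tilt. I leaned the tool forward by reaching past the arm's limit in clear air, which the interface text allows. That gave about 31°, and the joint limits brought it back to about 20–24° at the box. The lean to the side was up to about 7°.
- **Cutter:** I gripped the smaller cutter across its diameter and lowered it through the mouth. It would not pivot flat against the floor, and pressing it down put about 45 N on the wrist for a moment. I backed off and released it; it then lay flat and slid under the lid.
- **Lid:** I drew the bar up with one finger, gripped it, and slid the lid over the ridge until it stopped. The stop pushed back with about 18 N, more than the ridge's 10–12 N.

**Last checks:**
- The bar spans box x −53 to −41 mm, so its middle is at −47, the home position. Two readings a moment earlier gave −49 and −47, which is within calibration error.
- The lid's lower edge is at about −77 mm, where it should be when closed.
- The larger cutter, the tin and the coloured rings look unmoved in the last side picture, though I did not re-measure them.
- The robot was clear of everything, with about 1 N on the wrist.

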